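Pack out the short-stroke bench press with spacer plates

TASK

The foot of the small bench press has a stroke of only 13 mm, too short to reach its bed. Choose spacer plates whose thicknesses together nearly fill the opening, leaving the foot a few millimetres to travel; lay them flat on the bed one on the other, centred under the foot, and then push the black knob down until the foot rests on the pack, and let go. Leave the flask, the small bottle and the paper cup standing where they are.

Things in the scene. Friction and masses are not known exactly. Their poses are not given: they have to be found in the camera images.
- bed_top (a point): centre of the working bed of the small bench press, straight under its round foot: a point on the top face of the flat grey base plate (190 x 90 mm, its top 12 mm above the worktop). x axis: from the open front towards the column at the back; y: across; z up. The base reaches from 70 mm in front of this point to 120 mm behind it; the column and its collar begin 81 mm behind it. The press is fixed to the worktop
- foot_raised (a point): centre of the underside of the press foot when fully raised; it is straight above bed_top and its height above bed_top is the opening of the press (54 to 72 mm, set anew each time). It belongs to the fixed white head, a block 84 mm wide and 50 mm high whose underside is 12 mm above this point and whose front face is 19 mm in front of it, so that it covers the space above the bed back to the column
- plunger (a joint): stroke of the press plunger in m: 0 is fully raised (the start), 0.013 is fully down. It slides straight down with a friction of about 3.5 N and stays where it is left (no spring)
- foot (a point): centre of the flat underside of the plunger's steel foot, a disc of 32 mm diameter; moves down with the plunger
- knob_top (a point): centre of the flat top of the black round knob (44 mm diameter, 16 mm high) on the plunger, 102 mm above the foot's underside; push it straight down from above. Raised, the underside of the knob stands 24 mm above the top face of the head's block
- spacer_14: loose grey plastic spacer plate, 100 mm long (its x axis), 50 mm wide (y), 14 mm thick (z), 84 g give or take, plain rounded edges, a small dark disc inlaid near each end of the top; origin: centre of its underside. It lies flat, long side pointing roughly away from the robot
- spacer_14_top (a point): centre of the top face of the 14 mm spacer plate
- spacer_20: loose grey plastic spacer plate, 100 mm long (its x axis), 50 mm wide (y), 20 mm thick (z), 120 g give or take, plain rounded edges, a small dark disc inlaid near each end of the top; origin: centre of its underside. It lies flat, long side pointing roughly away from the robot
- spacer_20_top (a point): centre of the top face of the 20 mm spacer plate
- spacer_26: loose grey plastic spacer plate, 100 mm long (its x axis), 50 mm wide (y), 26 mm thick (z), 156 g give or take, plain rounded edges, a small dark disc inlaid near each end of the top; origin: centre of its underside. It lies flat, long side pointing roughly away from the robot
- spacer_26_top (a point): centre of the top face of the 26 mm spacer plate
- spacer_38: loose grey plastic spacer plate, 100 mm long (its x axis), 50 mm wide (y), 38 mm thick (z), 228 g give or take, plain rounded edges, a small dark disc inlaid near each end of the top; origin: centre of its underside. It lies flat, long side pointing roughly away from the robot
- spacer_38_top (a point): centre of the top face of the 38 mm spacer plate
- flask: bystander: conical glass flask, 63 mm wide, 109 mm high; origin at the centre of its underside; to be left alone
- small_bottle: bystander: small bottle with a blue cap, 46 mm wide, 86 mm high; origin at the centre of its underside; to be left alone
- cup: bystander: brown paper cup with a cut-down front, 70 mm wide, 98 mm high; origin at the centre of its underside; to be left alone
Not all that is in view belongs to the job. What is shaped like the spacer_20 but green, purple or red is not meant.

How it is judged:
On the way, in this order (a step that is already met when the one before it is completed fails the run):
1. a spacer plate lies flat on the bed, centred under the foot (((horizontal distance between spacer_14 and bed_top below 0.022 m and angle between spacer_14's own z axis and vertical below 0.06 rad and z of spacer_14 in the frame of bed_top below 0.0025 m) or (horizontal distance between spacer_20 and bed_top below 0.022 m and angle between spacer_20's own z axis and vertical below 0.06 rad and z of spacer_20 in the frame of bed_top below 0.0025 m) or (horizontal distance between spacer_26 and bed_top below 0.022 m and angle between spacer_26's own z axis and vertical below 0.06 rad and z of spacer_26 in the frame of bed_top below 0.0025 m) or (horizontal distance between spacer_38 and bed_top below 0.022 m and angle between spacer_38's own z axis and vertical below 0.06 rad and z of spacer_38 in the frame of bed_top below 0.0025 m))), for 0.2 s.
2. the pack on the bed reaches up to within the foot's stroke (((horizontal distance between spacer_14 and bed_top below 0.022 m and angle between spacer_14's own z axis and vertical below 0.06 rad and z of spacer_14 in the frame of bed_top below 0.0025 m) or (horizontal distance between spacer_20 and bed_top below 0.022 m and angle between spacer_20's own z axis and vertical below 0.06 rad and z of spacer_20 in the frame of bed_top below 0.0025 m) or (horizontal distance between spacer_26 and bed_top below 0.022 m and angle between spacer_26's own z axis and vertical below 0.06 rad and z of spacer_26 in the frame of bed_top below 0.0025 m) or (horizontal distance between spacer_38 and bed_top below 0.022 m and angle between spacer_38's own z axis and vertical below 0.06 rad and z of spacer_38 in the frame of bed_top below 0.0025 m)) and ((horizontal distance between spacer_14 and bed_top below 0.022 m and angle between spacer_14's own z axis and vertical below 0.06 rad and z of spacer_14_top in the frame of foot_raised between -0.0135 and 0.0005 m) or (horizontal distance between spacer_20 and bed_top below 0.022 m and angle between spacer_20's own z axis and vertical below 0.06 rad and z of spacer_20_top in the frame of foot_raised between -0.0135 and 0.0005 m) or (horizontal distance between spacer_26 and bed_top below 0.022 m and angle between spacer_26's own z axis and vertical below 0.06 rad and z of spacer_26_top in the frame of foot_raised between -0.0135 and 0.0005 m) or (horizontal distance between spacer_38 and bed_top below 0.022 m and angle between spacer_38's own z axis and vertical below 0.06 rad and z of spacer_38_top in the frame of foot_raised between -0.0135 and 0.0005 m))), for 0.2 s.
At the end, for the whole second after the job is handed in: One spacer plate lies flat on the bed (within 2.5 mm) and the pack's top plate, level within 0.06 rad, has the foot resting on it (within 1.5 mm); both are centred within 22 mm of the foot's axis and at rest; the plunger has been lowered by at least 1.5 mm of its 13 mm (((horizontal distance between spacer_14 and bed_top below 0.022 m and angle between spacer_14's own z axis and vertical below 0.06 rad and z of spacer_14 in the frame of bed_top below 0.0025 m) or (horizontal distance between spacer_20 and bed_top below 0.022 m and angle between spacer_20's own z axis and vertical below 0.06 rad and z of spacer_20 in the frame of bed_top below 0.0025 m) or (horizontal distance between spacer_26 and bed_top below 0.022 m and angle between spacer_26's own z axis and vertical below 0.06 rad and z of spacer_26 in the frame of bed_top below 0.0025 m) or (horizontal distance between spacer_38 and bed_top below 0.022 m and angle between spacer_38's own z axis and vertical below 0.06 rad and z of spacer_38 in the frame of bed_top below 0.0025 m)) and (((horizontal distance between spacer_14 and bed_top below 0.022 m and angle between spacer_14's own z axis and vertical below 0.06 rad and linear speed of spacer_14 below 0.01 m/s and z of foot in the frame of spacer_14_top between -0.002 and 0.0015 m) and z of spacer_14_top in the frame of foot_raised between -0.0135 and 0.0005 m) or ((horizontal distance between spacer_20 and bed_top below 0.022 m and angle between spacer_20's own z axis and vertical below 0.06 rad and linear speed of spacer_20 below 0.01 m/s and z of foot in the frame of spacer_20_top between -0.002 and 0.0015 m) and z of spacer_20_top in the frame of foot_raised between -0.0135 and 0.0005 m) or ((horizontal distance between spacer_26 and bed_top below 0.022 m and angle between spacer_26's own z axis and vertical below 0.06 rad and linear speed of spacer_26 below 0.01 m/s and z of foot in the frame of spacer_26_top between -0.002 and 0.0015 m) and z of spacer_26_top in the frame of foot_raised between -0.0135 and 0.0005 m) or ((horizontal distance between spacer_38 and bed_top below 0.022 m and angle between spacer_38's own z axis and vertical below 0.06 rad and linear speed of spacer_38 below 0.01 m/s and z of foot in the frame of spacer_38_top between -0.002 and 0.0015 m) and z of spacer_38_top in the frame of foot_raised between -0.0135 and 0.0005 m)) and value of joint plunger above 0.0015 m and velocity of joint plunger below 0.005 m/s); the robot touches nothing.
It fails at once if the flask is moved by more than 30 mm or tipped (distance of flask from where it was at the start of the episode above 0.03 m or angle between flask's own z axis and vertical above 0.4 rad).
It fails at once if the small bottle is moved by more than 30 mm or tipped (distance of small_bottle from where it was at the start of the episode above 0.03 m or angle between small_bottle's own z axis and vertical above 0.4 rad).
It fails at once if the paper cup is moved by more than 30 mm or tipped (distance of cup from where it was at the start of the episode above 0.03 m or angle between cup's own z axis and vertical above 0.4 rad).
It also fails if it takes over 72 s, if anything falls off the work surface, if the arm or the gripper's body presses on something with over 40 N, if the wrist force passes 120 N, or if a joint passes its speed limit or range.

ROBOT

A 6-joint arm with a two-finger parallel gripper is mounted at the origin on a cart in front of the work surface, level with it; the furniture and walls round the work are solid. World frame = base frame: x ahead of the robot, y to its left, z up, the work surface at z = 0. Lengths are in m, angles in rad, forces in N, time in s.
With the tool pointing down it reaches from about 0.3 to 0.775 m from the base axis. Payload 14.6 kg.
Tool frame: the origin (TCP) lies midway between the tips of the shut fingers; the grasp point (between the pads) lies arm.grip_point_offset behind it (arm.grip_point_offset is the distance from the TCP to the grasp point, in m); z points along the fingers, y is the direction in which the jaws open and shut (so a half turn about z gives the same grasp; the last joint's range is limited). The gripper opens to 85 mm and grips with 20 to 120 N. Pads are 22 mm wide; open, the fingers measure 114 mm over their backs; the gripper's body (76 mm by 85 mm) begins 54 mm behind the grasp point. The pads swing forward as they close: fully open they stand 13 mm farther back than shut.
Start: joints at [-1.169, 0.3, 1.521, -0, 1.321, -0.067], TCP at [0.248, -0.491, 0.211] pointing down, gripper open.
Joint ranges: [-3.03, 3.03], [-0.79, 2.21], [0.23, 2.52], [-1.04, 4.18], [0, 3.07], [-2.55, 2.55]. Speed limits (rad/s): [2.22, 2.22, 2.57, 3.14, 3.14, 3.14].

INTERFACE

Orientations are given as a rotation vector (axis times angle).
In Python, from workcell import arm gives the robot as it stands.
- The arm moves only by the tool arm_command, never from a script. Its argument "increments" is a list of rows, each a list of 4 numbers: the shift along the tool's x, y, z each as a share of 0.1 m, from -1 to 1, then the turn about the tool's z as a share of 90 degrees, from -1 to 1. A call has 1 to 8 rows; each row is the pose to reach, as a shift and turn from the pose commanded when the call began, along the tool's axes at that moment; what a row does not reach only later rows make up. A row lasts 1/10 s, in which the tool goes at most 50 mm and 8.59 degrees, less where a joint would pass 70% of its speed; a pose out of reach is approached as far as the arm can. A call with a number of a shift or a turn outside -1 to 1 is refused whole. A call with a gripper value outside its range is refused whole. "fingers" is the finger opening in mm, from 0 to 85.4, set as the call begins (left out, the last holds). The fingers move at their own pace and stop on an object; "force" is the grip in N (left out, the last holds). Time passes only in rows, so rows that repeat a pose let the fingers close. It gives the time, the measured TCP pose, the force and the opening at its end, in the units of the state.
- arm.observe(): the state, without advancing time (a new reading comes with each control period).
- arm.grab_frame(name): name is "scene" or "top"; returns (picture, depth): 384x512x3 uint8, red, green, blue; 384x512 float32, m along the optical axis (not along the pixel's ray), 0 where there is no reading.
- arm.camera_info(name): a dict with "camera_matrix" (3x3 intrinsics, pixels), "k1" (the pictures are not rectified: a ray, as slopes to the right and down, at radius r is drawn at 1 + k1 r^2 times it, then the intrinsics apply), "eye" and "orientation" of the camera in the world. Camera axes: x right, y up, looking along -z (the intrinsics and any distortion apply to the point x, -y, -z); pixel columns grow to the right and rows downward; lengths in m; the calibration is good to about 2 mm. A picture is of the moment at which its call begins. camera_info takes no time and is no camera call.
- arm.job_done(): hands the job in, once; it reports no verdict.
The state is a dict: "time": time; "q": joint angles; "dq": joint speeds; "tau": joint torques, N m; "tcp_pos": TCP position; "ee_rot": TCP orientation; "wrist_force": force on the tool from outside, world axes, zero at the start; "wrist_torque": the same for the moment, N m; "finger_gap": finger opening in m.
Only numpy, scipy, OpenCV 4.12 (cv2) and the standard library are available. Lean on these libraries where they do the work, as an engineer would, in place of code of your own. Each camera call takes 0.05 s, during which the arm holds its last target.

## Working session

There is one attempt and no reset: what is moved stays moved. The work goes in short steps, Python scripts to look and compute and a tool call to move; the robot and the scene stay as the last step left them, time stands still between calls to the robot, and variables do not carry over. Pictures are saved under pics/ and viewed, and the job is handed in when it is done.

Besides the shell and the picture viewer there is one more tool, called after "Call:" as name(argument=value, ...), one argument or row to a line, values as JSON. arm_command: Moves the arm, as the interface text tells. Its arguments: {"type":"object","properties":{"increments":{"type":"array","items":{"type":"array","items":{"type":"number","minimum":-1,"maximum":1}}},"fingers":{"type":"number"},"force":{"type":"number"}},"required":["increments"]}

```bash
ls; mkdir -p pics; cat > h.py <<'E'
import numpy as np, cv2, json
from workcell import arm
E
python3 - <<'E'
from h import *
s=arm.observe(); print(s, arm.grip_point_offset)
for n in("scene","top"):
    im,d=arm.grab_frame(n); np.savez(f"{n}0.npz",im=im,d=d)
    cv2.imwrite(f"pics/{n}0.png",cv2.resize(im[:,:,::-1],(800,600),interpolation=cv2.INTER_CUBIC))
    print(n,arm.camera_info(n))
E
```

```text
pics
{'time': 0.0, 'q': array([-1.16863580e+00,  3.00486364e-01,  1.52159543e+00,  6.01057826e-06,
        1.32070911e+00, -6.66166388e-02]), 'dq': array([-0.00025491,  0.00171408,  0.0012461 ,  0.0014888 , -0.00074626,
        0.00027431]), 'tau': array([ 4.29577094e-04, -5.43497086e+01, -3.61799848e+01, -8.78034780e-05,
        3.98317599e-03,  3.23563052e-05]), 'tcp_pos': array([ 0.24837416, -0.49042686,  0.21030689]), 'ee_rot': array([-3.05454105e+00, -7.29352753e-01,  3.05169247e-04]), 'wrist_force': array([-0.36982503,  0.47042436,  0.08820465]), 'wrist_torque': array([ 0.059622  , -0.00634281,  0.01297806]), 'finger_gap': 0.0850937262158314} 0.0187
scene {'camera_matrix': array([[364.52242523,   0.        , 256.43817129],
       [  0.        , 364.52242523, 191.25252435],
       [  0.        ,   0.        ,   1.        ]]), 'k1': -0.06373197477073299, 'eye': array([-0.13456187,  0.8698488 ,  0.89908128]), 'orientation': array([ 0.43822134, -1.12688568, -2.22806564])}
top {'camera_matrix': array([[416.67819444,   0.        , 254.28273576],
       [  0.        , 416.67819444, 189.61226686],
       [  0.        ,   0.        ,   1.        ]]), 'k1': -0.08095948806917455, 'eye': array([0.44383039, 0.08432847, 1.3070424 ]), 'orientation': array([ 0.09806562, -0.10049064, -1.57982   ])}
```

View pics/scene0.png

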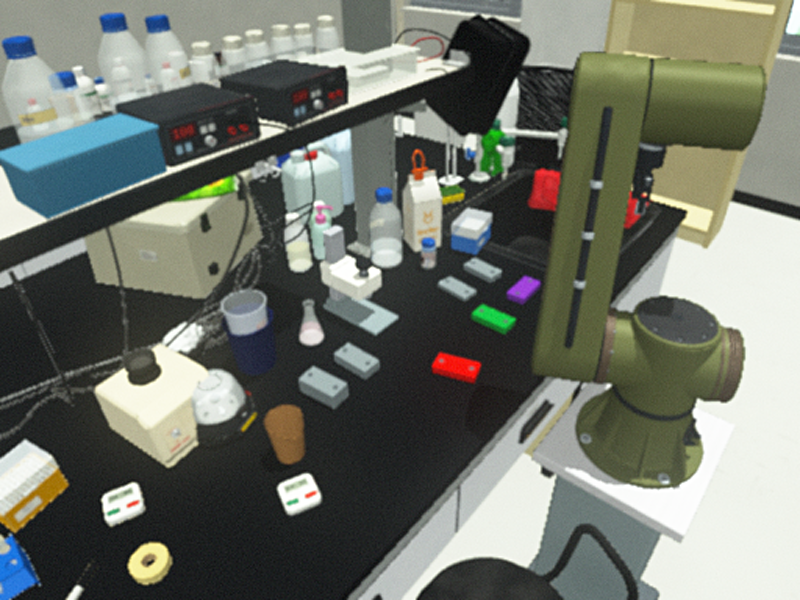

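View pics/top0.png

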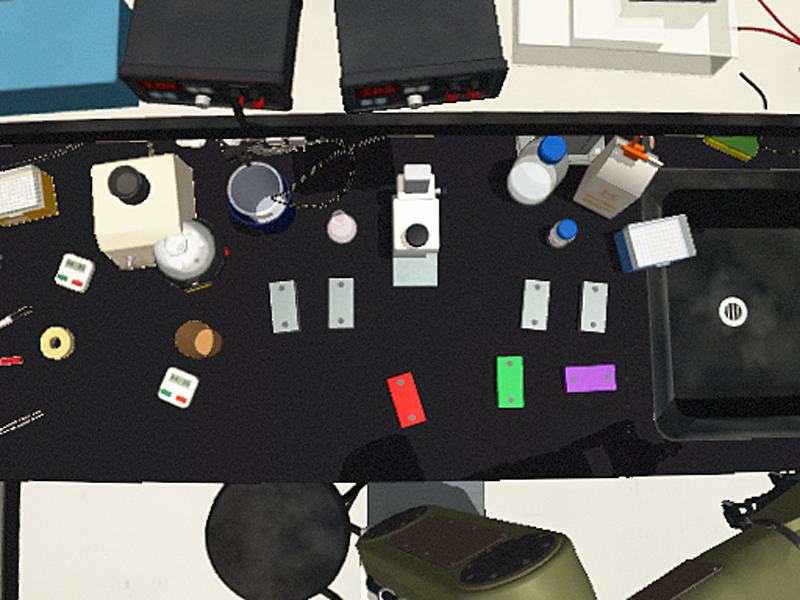

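The scene shows the press (about 350,285 in the scene view, 415,235 in the top view). The top view has four grey plates, at (284,306), (341,303), (536,304) and (594,306). The red, green and purple plates are decoys. Next I'll measure plate heights and positions, and the press.

```bash
cat >> h.py <<'E'
from scipy.spatial.transform import Rotation as R
def rays(n,uv):
    c=arm.camera_info(n);K=c["camera_matrix"]
    p=cv2.undistortPoints(np.asarray(uv,float).reshape(-1,1,2),K,np.array([c["k1"],0,0,0.])).reshape(-1,2)
    d=np.c_[p[:,0],-p[:,1],-np.ones(len(p))]
    return c["eye"],d@R.from_rotvec(c["orientation"]).as_matrix().T
def world(n,uv,depth):
    e,d=rays(n,uv); return e+d*np.asarray(depth).reshape(-1,1)
def onplane(n,uv,z):
    e,d=rays(n,uv); return e+d*((z-e[2])/d[:,2])[:,None]
def cloud(n,d):
    v,u=np.mgrid[0:384,0:512]; P=world(n,np.c_[u.ravel(),v.ravel()],d.ravel()).reshape(384,512,3).copy(); P[d<=0]=np.nan
    return P
E
python3 - <<'E'
from h import *
for n in("top","scene"):
    f=np.load(n+"0.npz");im,d=f["im"],f["d"];P=cloud(n,d)
    hsv=cv2.cvtColor(im,cv2.COLOR_RGB2HSV)
    m=(P[...,2]>0.006)&(P[...,2]<0.06)&(hsv[...,1]<90)&(hsv[...,2]>70)&(P[...,0]>.25)&(P[...,0]<.75)
    m=(m*255).astype(np.uint8)
    k,l,st,c=cv2.connectedComponentsWithStats(m)
    # bench height bias
    b=(np.abs(P[...,2])<.03)&(hsv[...,2]<50)&(P[...,0]>.3)&(P[...,0]<.5)&(abs(P[...,1])<.3); print(n,"bench z",np.nanmedian(P[...,2][b]))
    for i in range(1,k):
        if st[i,4]<120: continue
        q=P[l==i]; cnt=np.argwhere(l==i)[:,::-1].astype(np.float32)
        z=np.percentile(q[:,2],[10,50,90])
        top=q[abs(q[:,2]-z[1])<.005]
        r=cv2.minAreaRect((top[:,:2]*1000).astype(np.float32))
        print(c[i].round(1),st[i,4],"z",z.round(4),"rect",np.round(r[0],1),np.round(r[1],1),round(r[2],1))
E
```

```text
top bench z -0.00016489540925279655
[218.5 149.3] 156 z [0.0117 0.0307 0.0537] rect [737.4 193.3] [23.7 50.9] 1.4
[265.5 172. ] 577 z [0.009  0.0124 0.0156] rect [665.   45.4] [85.6 68. ] 88.9
[ 47.6 173.7] 363 z [0.0126 0.0171 0.0208] rect [665.9 746. ] [69.8 64. ] 70.0
[ 87.9 167.5] 138 z [0.0206 0.037  0.0544] rect [681.1 602.6] [ 3.9 73.7] 5.6
[181.6 195.9] 554 z [0.0345 0.0384 0.042 ] rect [588.7 306.6] [100.1  50.8] 5.4
[218.  193.5] 541 z [0.0228 0.0263 0.03  ] rect [595.7 194. ] [50.4 97.5] 89.7
[342.2 194.6] 483 z [0.0104 0.0138 0.0168] rect [ 589.4 -194.9] [47.4 99.8] 83.4
[379.9 196. ] 508 z [0.0162 0.0197 0.0228] rect [ 582.5 -312.1] [ 51.4 100.2] 83.8
[114.1 246.9] 391 z [0.0125 0.0166 0.02  ] rect [431.5 519.8] [65.2 62.9] 65.8
scene bench z -0.0005552784205279382
[308.6 172.2] 188 z [0.0103 0.0188 0.0215] rect [ 575.9 -313.2] [ 54.8 100.8] 82.0
[292.3 184.1] 187 z [0.0087 0.0128 0.0157] rect [ 585.3 -196.4] [ 54.6 105.7] 82.6
[236.2 202.5] 451 z [0.0085 0.0112 0.0138] rect [686.6  45.6] [ 95.  125.5] 89.0
[199.3 213.1] 171 z [0.0112 0.0302 0.0536] rect [730.  201.1] [48.4 21.1] 65.3
[228.  230.5] 362 z [0.0124 0.0244 0.0272] rect [592.1 194.6] [ 52.9 101.7] 89.8
[206.6 247.3] 498 z [0.0134 0.0358 0.0389] rect [585.5 306.3] [101.7  53. ] 5.8
[113.4 283.2] 534 z [0.016  0.0393 0.0568] rect [693.5 622.8] [117.2  54.5] 54.7
[190.7 315.5] 420 z [0.0124 0.0159 0.0186] rect [428.5 520.4] [63.5 67.7] 67.2
[ 78.  321.6] 449 z [0.0117 0.0157 0.0186] rect [663.3 744.7] [69.9 66.6] 73.5
```

```bash
python3 - <<'E'
from h import *
f=np.load("top0.npz");im,d=f["im"],f["d"]
cv2.imwrite("pics/top_crop.png",cv2.resize(im[85:220,160:400,::-1],None,fx=3.3,fy=3.3,interpolation=cv2.INTER_CUBIC))
f=np.load("scene0.npz");im,d=f["im"],f["d"]
cv2.imwrite("pics/scene_crop.png",cv2.resize(im[130:270,170:350,::-1],None,fx=4.2,fy=4.2,interpolation=cv2.INTER_CUBIC))
E
```

```text
(no output)
```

View pics/top_crop.png

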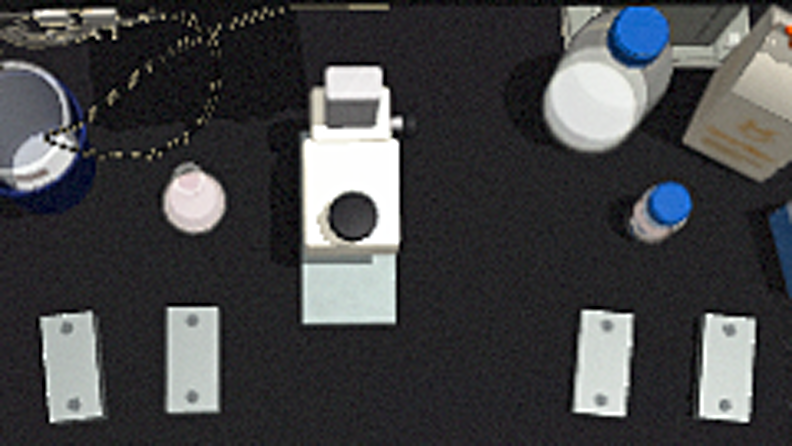

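View pics/scene_crop.png

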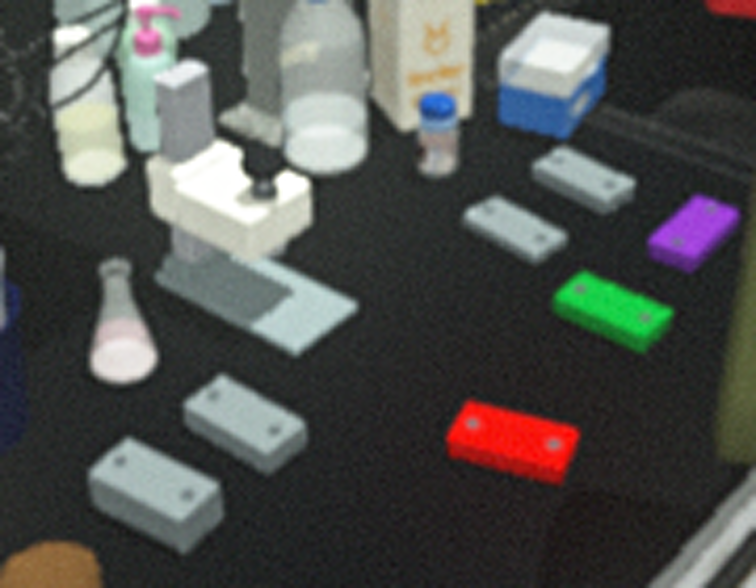

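The plates, by height: the 38 is at top-frame (181.6,195.9), the 26 at (218,193.5), the 14 at (342,194.6) and the 20 at (380,196). All four measure about 100×50 mm, and both cameras agree on the heights. Next is the press opening and axis.

```bash
python3 - <<'E'
from h import *
for n,box in(("top",(225,300,90,190)),("scene",(200,260,140,216))):
    f=np.load(n+"0.npz");im,d=f["im"],f["d"];P=cloud(n,d)
    hsv=cv2.cvtColor(im,cv2.COLOR_RGB2HSV)
    sub=np.zeros((384,512),bool);sub[box[2]:box[3],box[0]:box[1]]=1
    z=P[...,2]; reg=sub&(P[...,0]>.55)&(P[...,0]<.85)&(abs(P[...,1]-.045)<.08)
    h,e=np.histogram(z[reg],bins=np.arange(-.01,.28,.004)); print(n,[(round(e[i],3),int(h[i])) for i in range(len(h)) if h[i]>8])
    for nm,lo,hi,mm in(("head",.105,.15,hsv[...,2]>150),("base",.006,.018,hsv[...,2]>60),("knob",.15,.2,hsv[...,2]<70)):
        m=reg&(z>lo)&(z<hi)&mm
        q=P[m]
        if len(q)<20: print(nm,len(q));continue
        zm=np.median(q[:,2]); q=q[abs(q[:,2]-zm)<.006]
        r=cv2.minAreaRect((q[:,:2]*1000).astype(np.float32))
        print(nm,len(q),"z",zm.round(4),"x",np.percentile(q[:,0],[0,2,50,98,100]).round(4),"y",np.percentile(q[:,1],[0,2,50,98,100]).round(4),"rect",np.round(r[0],1),np.round(r[1],1),round(r[2],1))
        if nm=="knob": print(q.mean(0))
E
```

```text
top [(np.float64(-0.01), 15), (np.float64(-0.006), 325), (np.float64(-0.002), 914), (np.float64(0.002), 424), (np.float64(0.006), 152), (np.float64(0.01), 362), (np.float64(0.014), 127), (np.float64(0.098), 15), (np.float64(0.106), 10), (np.float64(0.11), 14), (np.float64(0.114), 30), (np.float64(0.118), 17), (np.float64(0.122), 16), (np.float64(0.126), 140), (np.float64(0.13), 442), (np.float64(0.134), 245), (np.float64(0.138), 92), (np.float64(0.142), 18), (np.float64(0.15), 12), (np.float64(0.158), 11), (np.float64(0.162), 11), (np.float64(0.166), 43), (np.float64(0.17), 115), (np.float64(0.174), 47), (np.float64(0.178), 12), (np.float64(0.186), 11), (np.float64(0.198), 9), (np.float64(0.206), 12), (np.float64(0.218), 16), (np.float64(0.222), 105), (np.float64(0.226), 52)]
head 810 z 0.1327 x [0.6809 0.6834 0.7434 0.8064 0.8231] y [0.0048 0.0059 0.046  0.0864 0.0871] rect [752.4  45.7] [ 81.5 142.2] 89.4
base 605 z 0.0123 x [0.6295 0.6318 0.6664 0.7931 0.8173] y [0.0021 0.003  0.0473 0.0901 0.0906] rect [724.1  47. ] [188.8  87.8] 1.7
knob 125 z 0.172 x [0.679  0.6797 0.7017 0.715
[... 965 characters left out ...]
(0.178), 10), (np.float64(0.182), 9), (np.float64(0.186), 14), (np.float64(0.194), 17), (np.float64(0.198), 11), (np.float64(0.202), 11), (np.float64(0.206), 11), (np.float64(0.21), 14), (np.float64(0.214), 11), (np.float64(0.218), 14), (np.float64(0.222), 39)]
head 292 z 0.1303 x [0.6751 0.6774 0.7306 0.8072 0.8183] y [0.0052 0.0084 0.0628 0.0875 0.0901] rect [746.5  47.6] [ 84.7 143.2] 89.8
base 564 z 0.0113 x [0.624  0.6268 0.7    0.796  0.8171] y [-0.0029  0.0038  0.0514  0.0901  0.0926] rect [719.7  45.5] [ 94.7 192.5] 87.9
knob 56 z 0.1703 x [0.6756 0.6765 0.6915 0.7159 0.7162] y [0.0316 0.0324 0.0469 0.0652 0.07  ] rect [694.2  47.6] [33.  44.1] 57.7
[0.69275259 0.04861715 0.1704898 ]
```

Head top is at z≈0.131–0.133 and knob top at z≈0.171–0.172, and both give an opening of about 58 mm. So I'll use 38 + 14 = 52 mm, which leaves about 6 mm. The alternatives, 58 and 46, would sit at the limits. Now a more precise check of the plate and press poses from contours.

```bash
cat > m.py <<'E'
from h import *
def plates(n,im,d,zs):
    P=cloud(n,d);hsv=cv2.cvtColor(im,cv2.COLOR_RGB2HSV);out=[]
    # bright-grey top faces
    for name,(z,x,y) in zs.items():
        m=(abs(P[...,2]-z)<.008)&(np.hypot(P[...,0]-x,P[...,1]-y)<.075)&(hsv[...,1]<90)&(hsv[...,2]>70)
        m=(m*255).astype(np.uint8)
        c=max(cv2.findContours(m,cv2.RETR_EXTERNAL,cv2.CHAIN_APPROX_NONE)[0],key=cv2.contourArea)
        h=cv2.convexHull(c).reshape(-1,2)
        w=onplane(n,h,z)[:,:2]*1000
        r=cv2.minAreaRect(w.astype(np.float32)); a=r[2]; s=r[1]
        if s[0]<s[1]: a-=90
        M=m>0
        full=onplane(n,np.argwhere(M)[:,::-1],z)[:,:2]; u=full-full.mean(0); ev=np.linalg.eigh(u.T@u)[1][:,1]; pa=np.degrees(np.arctan(ev[1]/ev[0]))
        print(n,name,"ctr",np.round(r[0],1),"mean",(full.mean(0)*1000).round(1),"size",np.round(s,1),"ang rect",round(a,1),"pca",round(pa,1))
E
python3 - <<'E'
from m import *
zs={"38":(.038,.587,.306),"14":(.014,.588,-.195)}
for n in("top","scene"):
    f=np.load(n+"0.npz");plates(n,f["im"],f["d"],zs)
# press: base side edges & head edges, via pixel classification on planes
for n in("top","scene"):
    f=np.load(n+"0.npz");im,d=f["im"],f["d"];P=cloud(n,d);hsv=cv2.cvtColor(im,cv2.COLOR_RGB2HSV)
    m=(abs(P[...,2]-.012)<.009)&(hsv[...,2]>110)&(P[...,0]>.6)&(P[...,0]<.69)&(abs(P[...,1]-.046)<.07)
    w=onplane(n,np.argwhere(m)[:,::-1],.012)
    r=cv2.minAreaRect((w[:,:2]*1000).astype(np.float32));print(n,"base front patch",[np.round(v,1) for v in r], "xmin",w[:,0].min(), "y",w[:,1].min(),w[:,1].max())
    m=(abs(P[...,2]-.132)<.012)&(hsv[...,2]>170)&(P[...,0]>.66)&(P[...,0]<.79)&(abs(P[...,1]-.046)<.07)
    w=onplane(n,np.argwhere(m)[:,::-1],.132)
    r=cv2.minAreaRect((w[:,:2]*1000).astype(np.float32));print(n,"head",[np.round(v,1) for v in r],"xmin",w[:,0].min(),"y",w[:,1].min(),w[:,1].max())
    m=(abs(P[...,2]-.172)<.01)&(hsv[...,2]<80)&(np.hypot(P[...,0]-.697,P[...,1]-.0465)<.045)
    w=onplane(n,np.argwhere(m)[:,::-1],.172); c,rad=cv2.minEnclosingCircle((w[:,:2]*1000).astype(np.float32)); print(n,"knob",np.round(c,1),round(rad,1))
E
```

```text
top 38 ctr [588.6 306.1] mean [588.5 306.1] size [99.9 50.4] ang rect 5.7 pca 5.5
top 14 ctr [ 589.3 -194.2] mean [ 589.1 -194.2] size [ 48.3 100. ] ang rect -6.9 pca -6.7
scene 38 ctr [582.4 309.8] mean [581.7 309.4] size [103.2  54. ] ang rect 5.2 pca 4.1
scene 14 ctr [ 581.6 -190.2] mean [ 580.4 -190.8] size [ 58.3 106.1] ang rect -7.0 pca -10.4
top base front patch [array([660.6,  45.3]), array([85.3, 57.5]), np.float64(89.4)] xmin 0.6313843214536263 y 0.0023718718414491163 0.0882855084346731
top head [array([736.,  46.]), array([ 81.3, 109.7]), np.float64(89.4)] xmin 0.6807061760384987 y 0.004952487202968647 0.0871779696067903
top knob [698.   46.4] 20.6
scene base front patch [array([655.3,  48.3]), array([91.2, 68.3]), np.float64(88.8)] xmin 0.6218185782826519 y 0.002912866614275811 0.09436171376898972
scene head [array([731. ,  53.7]), array([ 93.2, 130.9]), np.float64(89.2)] xmin 0.665507999934899 y 0.006481577095402535 0.1011786480622704
scene knob [691.7  53.7] 26.0
```

```bash
cat > go.py <<'E'
import sys
from h import *
s=arm.observe(); Rm=R.from_rotvec(s["ee_rot"]).as_matrix(); p=s["tcp_pos"]
yaw=np.degrees(np.arctan2(Rm[1,0],Rm[0,0]))
x,y,z,w=map(float,sys.argv[1:5])
t=Rm.T@(np.array([x,y,z])-p); dy=-(w-yaw)
print("t",round(s["time"],2),"tcp",p.round(4),"yaw",round(yaw,2),"gap",round(s["finger_gap"]*1000,1),"F",s["wrist_force"].round(1),"tilt",Rm[2].round(3))
print("shares",(t/.1).round(3),"turn",round(dy/90,4))
E
python3 go.py .5437 .3016 .15 5.6
```

```text
t 0.1 tcp [ 0.2484 -0.4904  0.2104] yaw 26.86 gap 85.4 F [ 0.5 -0.2  0.3] tilt [ 0.    -0.001 -1.   ]
shares [ 6.213 -5.731  0.61 ] turn 0.2362
```

Call:
arm_command(
  increments=[
    [1, -0.3, 0, 0.236],
    [1, -0.3, 0, 0.236],
    [1, -0.3, 0, 0.236],
  ],
)

```text
time: 0.4
tcp_pos: [0.3262, -0.4163, 0.2107]
ee_rot: [-3.137, -0.149, -0.0]
wrist_force: [-0.5, -1.1, 0.5]
finger_gap: 0.0853
```

```bash
python3 go.py .5437 .3016 .15 5.6
```

```text
t 0.4 tcp [ 0.3262 -0.4163  0.2107] yaw 5.44 gap 85.3 F [-0.5 -1.1  0.5] tilt [ 0.    -0.001 -1.   ]
shares [ 2.846 -6.94   0.613] turn -0.0017
```

Call:
arm_command(
  increments=[
    [0.4, -1, 0, 0],
    [0.4, -1, 0, 0],
  ],
)

```text
time: 0.6
tcp_pos: [0.3521, -0.3212, 0.2102]
ee_rot: [-3.137, -0.152, 0.001]
wrist_force: [0.9, -0.5, -0.6]
finger_gap: 0.0857
```

Call:
arm_command(
  increments=[
    [0.4, -1, 0, 0],
    [0.4, -1, 0, 0],
  ],
)

```text
time: 0.8
tcp_pos: [0.3799, -0.2247, 0.2107]
ee_rot: [-3.138, -0.153, 0.0]
wrist_force: [1.5, 0.1, -0.3]
finger_gap: 0.0855
```

Call:
arm_command(
  increments=[
    [0.4, -1, 0, 0],
    [0.4, -1, 0, 0],
  ],
)

```text
time: 1.0
tcp_pos: [0.4077, -0.1286, 0.2109]
ee_rot: [-3.138, -0.154, -0.0]
wrist_force: [0.9, 0.0, -1.1]
finger_gap: 0.0856
```

Call:
arm_command(
  increments=[
    [0.4, -1, 0, 0],
    [0.4, -1, 0, 0],
  ],
)

```text
time: 1.2
tcp_pos: [0.4356, -0.0325, 0.2109]
ee_rot: [3.138, 0.154, 0.0]
wrist_force: [0.9, -0.8, 0.2]
finger_gap: 0.0858
```

Call:
arm_command(
  increments=[
    [0.4, -1, 0, 0],
    [0.4, -1, 0, 0],
  ],
)

```text
time: 1.4
tcp_pos: [0.4635, 0.0636, 0.2108]
ee_rot: [3.138, 0.154, 0.0]
wrist_force: [0.9, -1.9, -0.2]
finger_gap: 0.0856
```

Call:
arm_command(
  increments=[
    [0.4, -1, 0, 0],
    [0.4, -1, 0, 0],
  ],
  fingers=64,
)

```text
time: 1.6
tcp_pos: [0.4914, 0.1597, 0.2107]
ee_rot: [3.138, 0.154, -0.0]
wrist_force: [0.1, -1.0, 1.4]
finger_gap: 0.0641
```

```bash
python3 go.py .5437 .3016 .10 5.6
```

```text
t 1.6 tcp [0.4914 0.1597 0.2107] yaw 5.63 gap 64.1 F [ 0.1 -1.   1.4] tilt [-0.  0. -1.]
shares [ 0.66  -1.361  1.107] turn 0.0004
```

Call:
arm_command(
  increments=[
    [0.3, -0.7, 0.3, 0],
    [0.3, -0.7, 0.3, 0],
    [0.3, -0.7, 0.3, 0],
    [0.3, -0.7, 0.3, 0],
  ],
)

```text
time: 2.0
tcp_pos: [0.514, 0.2302, 0.1803]
ee_rot: [3.137, 0.155, -0.002]
wrist_force: [-0.2, 0.0, 0.3]
finger_gap: 0.0641
```

```bash
python3 go.py .5437 .3016 .10 5.6
```

```text
t 2.0 tcp [0.514  0.2302 0.1803] yaw 5.67 gap 64.1 F [-0.2  0.   0.3] tilt [-0.001  0.    -1.   ]
shares [ 0.367 -0.682  0.802] turn 0.0008
```

Call:
arm_command(
  increments=[
    [0.37, -0.68, 0.8, 0],
    [0.37, -0.68, 0.8, 0],
    [0.37, -0.68, 0.8, 0],
    [0.37, -0.68, 0.8, 0],
    [0.37, -0.68, 0.8, 0],
  ],
)

```text
time: 2.5
tcp_pos: [0.5451, 0.3004, 0.1026]
ee_rot: [-3.137, -0.153, -0.003]
wrist_force: [0.5, 0.3, 0.2]
finger_gap: 0.064
```

```bash
python3 go.py .5437 .3016 .012 5.6; python3 - <<'E'
from h import *
im,d=arm.grab_frame("scene")
cv2.imwrite("pics/s1.png",cv2.resize(im[130:330,120:350,::-1],None,fx=3,fy=3,interpolation=cv2.INTER_CUBIC))
E
```

```text
t 2.5 tcp [0.5451 0.3004 0.1026] yaw 5.57 gap 64.0 F [0.5 0.3 0.2] tilt [ 0.002 -0.    -1.   ]
shares [-0.014 -0.013  0.906] turn -0.0003
```

View pics/s1.png

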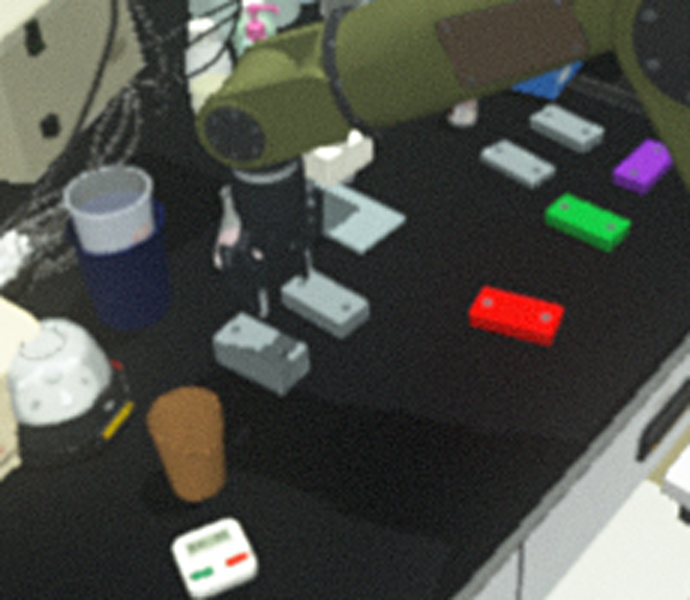

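The gripper is over the near end of the 38 mm plate, with its fingers at crop pixels (264,300) and (308,265) and the plate at (262,350). I'll descend and grip.

Call:
arm_command(
  increments=[
    [0, 0, 0.5, 0],
    [0, 0, 0.9, 0],
    [0, 0, 0.9, 0],
    [0, 0, 0.9, 0],
  ],
)

```text
time: 2.95
tcp_pos: [0.5454, 0.3011, 0.0132]
ee_rot: [-3.137, -0.153, -0.003]
wrist_force: [0.4, -0.3, 1.9]
finger_gap: 0.064
```

```bash
python3 go.py .5437 .3016 .012 5.6
```

```text
t 2.95 tcp [0.5454 0.3011 0.0132] yaw 5.58 gap 64.0 F [ 0.4 -0.3  1.9] tilt [ 0.002 -0.001 -1.   ]
shares [-0.016 -0.006  0.012] turn -0.0002
```

Call:
arm_command(
  increments=[
    [0, 0, 0, 0],
    [0, 0, 0, 0],
    [0, 0, 0, 0],
    [0, 0, 0, 0],
    [0, 0, 0, 0],
    [0, 0, 0, 0],
  ],
  fingers=40,
  force=90,
)

```text
time: 3.55
tcp_pos: [0.5468, 0.3023, 0.0166]
ee_rot: [-3.135, -0.154, -0.011]
wrist_force: [-7.2, -5.9, 26.8]
finger_gap: 0.0401
```

```bash
python3 go.py .5437 .3016 .012 5.6
```

```text
t 3.55 tcp [0.5468 0.3023 0.0166] yaw 5.62 gap 40.1 F [-7.2 -5.9 26.8] tilt [ 0.007 -0.002 -1.   ]
shares [-0.032  0.004  0.046] turn 0.0002
```

```bash
python3 - <<'E'
from h import *
im,d=arm.grab_frame("scene")
a=cv2.resize(im[200:290,160:260,::-1],None,fx=5,fy=5,interpolation=cv2.INTER_CUBIC)
im,d=arm.grab_frame("top")
b=cv2.resize(im[150:240,130:230,::-1],None,fx=5,fy=5,interpolation=cv2.INTER_CUBIC)
cv2.imwrite("pics/s2.png",cv2.resize(np.hstack([a,b]),(800,360)))
E
```

```text
(no output)
```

View pics/s2.png

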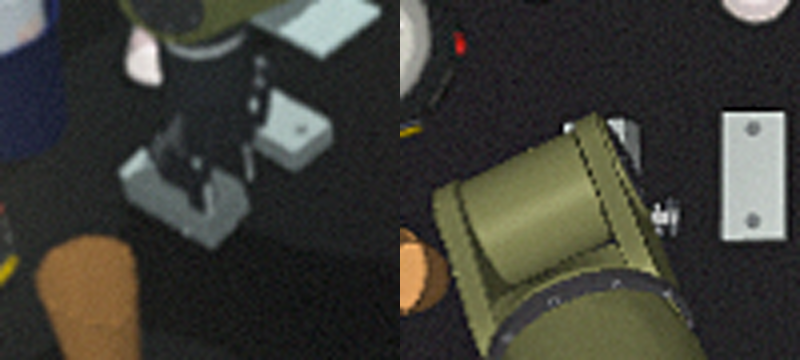

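```bash
cat >> h.py <<'E'
def proj(n,X):
    c=arm.camera_info(n); Q=(np.atleast_2d(X)-c["eye"])@R.from_rotvec(c["orientation"]).as_matrix()
    a=np.c_[Q[:,0]/-Q[:,2],-Q[:,1]/-Q[:,2]]; r2=(a**2).sum(1,keepdims=True); a=a*(1+c["k1"]*r2); K=c["camera_matrix"]
    return a*[K[0,0],K[1,1]]+K[:2,2]
E
python3 - <<'E'
from h import *
im,d=arm.grab_frame("scene"); P=cloud("scene",d)
s=arm.observe();Rm=R.from_rotvec(s["ee_rot"]).as_matrix();p=s["tcp_pos"]
img=cv2.resize(im[:,:,::-1],None,fx=6,fy=6,interpolation=cv2.INTER_CUBIC)
def dot(X,c):
    u=(proj("scene",X)[0]+.5)*6; cv2.circle(img,tuple(int(v) for v in u),4,c,-1)
dot(p,(0,0,255))
for g in(-.02,.02):
    dot(p+Rm@[0,g,0],(0,255,0)); dot(p+Rm@[0,g,-.03],(255,255,0))
a=np.radians(5.6);ex=np.array([np.cos(a),np.sin(a),0]);ey=np.array([-ex[1],ex[0],0])
for i in(-1,1):
  for j in(-1,1):
    for z in (0,.038): dot(np.array([.5885,.306,z])+ex*i*.05+ey*j*.025,(255,0,255))
cv2.imwrite("pics/s3.png",img[1200:1740,960:1560])
E
```

```text
(no output)
```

View pics/s3.png

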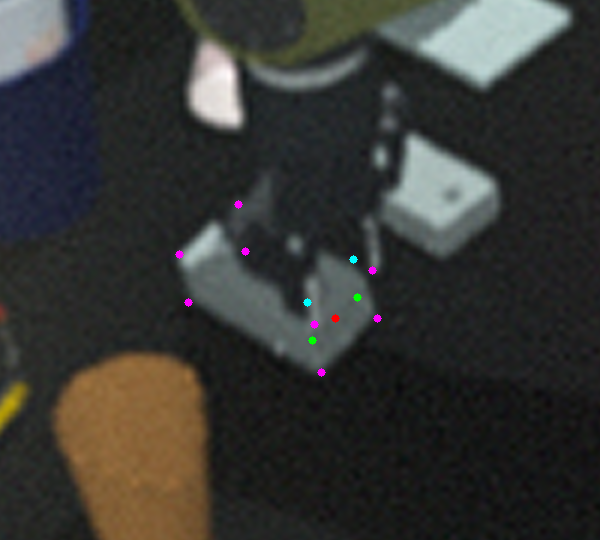

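```bash
python3 - <<'E'
from h import *
im,d=arm.grab_frame("scene"); P=cloud("scene",d)
for cx,rng in((312,range(240,375,9)),(374,range(200,300,9)),(345,range(240,345,9))):
    for y in rng:
        u=(960+cx)//6; v=(1200+y)//6
        print((cx,y),(u,v),P[v,u].round(3),im[v,u])
s=arm.observe();Rm=R.from_rotvec(s["ee_rot"]).as_matrix();p=s["tcp_pos"];print(p)
E
```

```text
(312, 240) (212, 240) [0.524 0.328 0.108] [35 38 41]
(312, 249) (212, 241) [0.531 0.323 0.095] [28 32 38]
(312, 258) (212, 243) [0.532 0.324 0.087] [44 48 50]
(312, 267) (212, 244) [0.531 0.325 0.084] [42 48 52]
(312, 276) (212, 246) [0.533 0.324 0.073] [ 98 104 103]
(312, 285) (212, 247) [0.533 0.325 0.069] [115 126 124]
(312, 294) (212, 249) [0.533 0.326 0.061] [117 124 125]
(312, 303) (212, 250) [0.532 0.327 0.058] [105 115 115]
(312, 312) (212, 252) [0.532 0.329 0.05 ] [112 122 122]
(312, 321) (212, 253) [0.532 0.329 0.045] [117 130 126]
(312, 330) (212, 255) [0.535 0.328 0.033] [89 97 97]
(312, 339) (212, 256) [0.535 0.328 0.029] [88 94 94]
(312, 348) (212, 258) [0.538 0.328 0.017] [87 96 94]
(312, 357) (212, 259) [0.535 0.33  0.017] [ 98 107 109]
(312, 366) (212, 261) [0.539 0.328 0.003] [73 79 82]
(374, 200) (222, 233) [0.537 0.272 0.09 ] [37 38 39]
(374, 209) (222, 234) [0.535 0.275 0.088] [37 42 46]
(374, 218) (222, 236) [0.538 0.273 0.077] [63 68 73]
(374, 227) (222, 237) [0.54  0.271 0.07 ] [74 79 79]
(374, 236) (222, 239) [0.538 0.274 0.064] [77 80 83]
(374, 245) (222, 24
[... 355 characters left out ...]
 [35 45 41]
(345, 240) (217, 240) [0.554 0.283 0.056] [37 40 41]
(345, 249) (217, 241) [0.554 0.283 0.052] [30 36 33]
(345, 258) (217, 243) [0.555 0.284 0.043] [54 61 56]
(345, 267) (217, 244) [0.549 0.289 0.045] [82 90 87]
(345, 276) (217, 246) [0.546 0.293 0.041] [ 92 104 104]
(345, 285) (217, 247) [0.541 0.298 0.043] [ 90  99 101]
(345, 294) (217, 249) [0.537 0.302 0.04 ] [ 92 104  99]
(345, 303) (217, 250) [0.536 0.303 0.036] [ 90 102 103]
(345, 312) (217, 252) [0.537 0.304 0.027] [86 97 94]
(345, 321) (217, 253) [0.537 0.304 0.022] [83 93 94]
(345, 330) (217, 255) [0.537 0.305 0.014] [ 92 102 103]
(345, 339) (217, 256) [0.536 0.306 0.011] [ 90  99 102]
[0.54679703 0.30228341 0.01660677]
```

Call:
arm_command(
  increments=[
    [0, 0, 0, 0],
    [0, 0, 0, 0],
    [0, 0, 0, 0],
  ],
  fingers=85,
)

```text
time: 4.05
tcp_pos: [0.5451, 0.3017, 0.0124]
ee_rot: [-3.137, -0.154, -0.003]
wrist_force: [0.1, 0.9, -0.5]
finger_gap: 0.0814
```

```bash
cat > view.py <<'E'
from h import *
import sys
name=sys.argv[1]; n=sys.argv[2]; x0,y0,w,h=map(int,sys.argv[3:7])
im,d=arm.grab_frame(n); np.savez("last_"+n+".npz",im=im,d=d)
f=min(800/w,600/h)
g=im[y0:y0+h,x0:x0+w,::-1].astype(float); g=np.clip(255*(g/255)**.6,0,255).astype(np.uint8)
cv2.imwrite(f"pics/{name}.png",cv2.resize(g,(int(w*f),int(h*f)),interpolation=cv2.INTER_CUBIC))
E
python3 view.py s4 scene 160 195 100 75; python3 go.py .5437 .3016 .012 5.6
```

```text
t 4.1 tcp [0.5449 0.3016 0.012 ] yaw 5.62 gap 85.0 F [-0.2  0.5 -0.3] tilt [ 0.001 -0.001 -1.   ]
shares [-0.012 -0.001 -0.   ] turn 0.0002
```

View pics/s4.png

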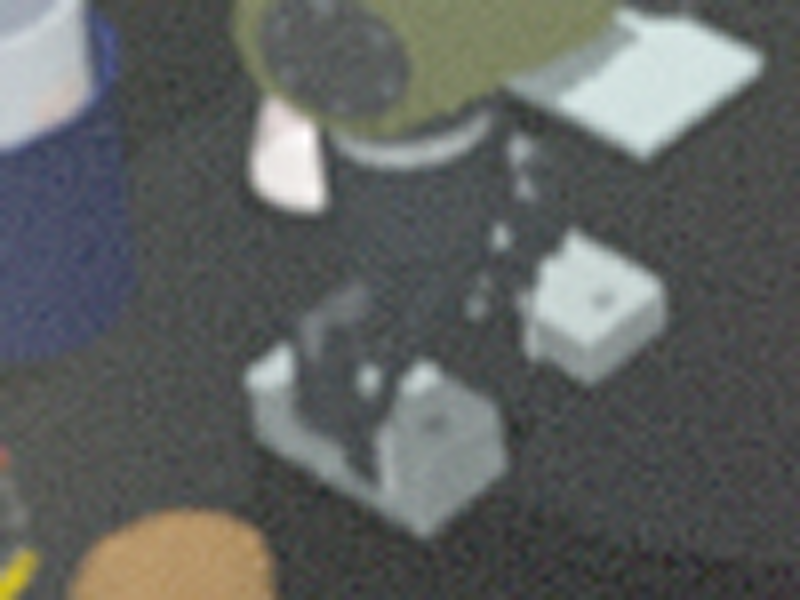

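```bash
python3 - <<'E'
from h import *
for off in(.0425,.05):
  for s_ in(1,-1):
    for z in(.01,.03,.05,.08): 
        u=proj("scene",[.545,.3016+s_*off,z])[0]; print(off*s_,z,((u-[160,195]+.5)*8).round())
f=np.load("last_scene.npz");P=cloud("scene",f["d"])
for X,Y in((365,480),(365,465),(365,450),(365,430),(365,410),(350,400),(370,380),(340,440),(320,420),(470,340),(480,300),(500,240),(520,190)):
    print(X,Y,P[195+Y//8,160+X//8].round(3))
E
```

```text
0.0425 0.01 [381. 535.]
0.0425 0.03 [375. 501.]
0.0425 0.05 [370. 467.]
0.0425 0.08 [362. 413.]
-0.0425 0.01 [523. 422.]
-0.0425 0.03 [519. 388.]
-0.0425 0.05 [516. 354.]
-0.0425 0.08 [510. 301.]
0.05 0.01 [367. 545.]
0.05 0.03 [362. 512.]
0.05 0.05 [357. 477.]
0.05 0.08 [349. 424.]
-0.05 0.01 [535. 412.]
-0.05 0.03 [531. 378.]
-0.05 0.05 [528. 344.]
-0.05 0.08 [523. 292.]
365 480 [0.535 0.356 0.056]
365 465 [0.533 0.356 0.066]
365 450 [0.533 0.355 0.075]
365 430 [0.531 0.355 0.089]
365 410 [0.531 0.354 0.097]
350 400 [0.525 0.366 0.114]
370 380 [0.591 0.301 0.038]
340 440 [0.526 0.371 0.096]
320 420 [0.537 0.369 0.1  ]
470 340 [ 0.611  0.228 -0.003]
480 300 [0.56  0.26  0.073]
500 240 [0.622 0.193 0.025]
520 190 [0.543 0.247 0.135]
```

```bash
python3 - <<'E'
from h import *
f=np.load("last_scene.npz");P=cloud("scene",f["d"]);im=f["im"]
for v in range(250,266):
    print(v,[ (u,)+tuple((P[v,u]*1000).round().astype(int))+(int(im[v,u].mean()),) for u in range(203,212,1)])
E
```

```text
250 [(203, np.int64(524), np.int64(369), np.int64(96), 35), (204, np.int64(525), np.int64(365), np.int64(91), 36), (205, np.int64(533), np.int64(355), np.int64(79), 30), (206, np.int64(531), np.int64(352), np.int64(78), 51), (207, np.int64(530), np.int64(349), np.int64(76), 97), (208, np.int64(529), np.int64(346), np.int64(74), 119), (209, np.int64(529), np.int64(342), np.int64(71), 101), (210, np.int64(556), np.int64(317), np.int64(35), 96), (211, np.int64(548), np.int64(318), np.int64(41), 95)]
251 [(203, np.int64(528), np.int64(367), np.int64(87), 49), (204, np.int64(539), np.int64(354), np.int64(70), 37), (205, np.int64(533), np.int64(355), np.int64(75), 32), (206, np.int64(531), np.int64(353), np.int64(74), 43), (207, np.int64(532), np.int64(348), np.int64(70), 86), (208, np.int64(527), np.int64(348), np.int64(73), 122), (209, np.int64(530), np.int64(342), np.int64(67), 101), (210, np.int64(553), np.int64(319), np.int64(34), 90), (211, np.int64(549), np.int64(319), np.int64(36), 96)]
252 [(203, np.int64(542), np.int64(357), np.int64(66), 47), (204, np.int64(542), np.int64(353), 
[... 6162 characters left out ...]
p.int64(541), np.int64(345), np.int64(0), 20), (209, np.int64(538), np.int64(343), np.int64(2), 22), (210, np.int64(533), np.int64(343), np.int64(4), 22), (211, np.int64(532), np.int64(339), np.int64(2), 24)]
265 [(203, np.int64(550), np.int64(359), np.int64(2), 22), (204, np.int64(547), np.int64(357), np.int64(2), 24), (205, np.int64(547), np.int64(353), np.int64(-1), 26), (206, np.int64(542), np.int64(353), np.int64(2), 23), (207, np.int64(540), np.int64(350), np.int64(1), 19), (208, np.int64(538), np.int64(348), np.int64(1), 27), (209, np.int64(535), np.int64(346), np.int64(1), 29), (210, np.int64(531), np.int64(345), np.int64(3), 23), (211, np.int64(531), np.int64(341), np.int64(0), 24)]
```

The depth data shows the fingertips really sit about 22 mm (gap 40) to 33 mm (gap 85) above the stated TCP. The jaws therefore closed on top of the plate, and the plate itself has not moved. I'll go lower, guided by force.

Call:
arm_command(
  increments=[
    [0, 0, 0, 0],
    [0, 0, 0.04, 0],
    [0, 0, 0.08, 0],
    [0, 0, 0.12, 0],
    [0, 0, 0.12, 0],
  ],
  fingers=66,
)

```text
time: 4.6
tcp_pos: [0.5441, 0.3013, -0.0021]
ee_rot: [3.137, 0.154, -0.002]
wrist_force: [1.1, -0.9, -0.1]
finger_gap: 0.066
```

Call:
arm_command(
  increments=[
    [0, 0, 0.03, 0],
    [0, 0, 0.06, 0],
    [0, 0, 0.1, 0],
    [0, 0, 0.1, 0],
  ],
)

```text
time: 5.0
tcp_pos: [0.5442, 0.3013, -0.0118]
ee_rot: [3.137, 0.154, -0.001]
wrist_force: [0.5, -0.5, -0.4]
finger_gap: 0.0659
```

```bash
python3 view.py s5 scene 160 195 100 75; python3 go.py .5437 .3016 -.012 5.6
```

```text
t 5.05 tcp [ 0.5444  0.3014 -0.0115] yaw 5.62 gap 66.0 F [ 0.  -0.7  0.4] tilt [-0.001  0.    -1.   ]
shares [-0.006 -0.003  0.005] turn 0.0002
```

View pics/s5.png

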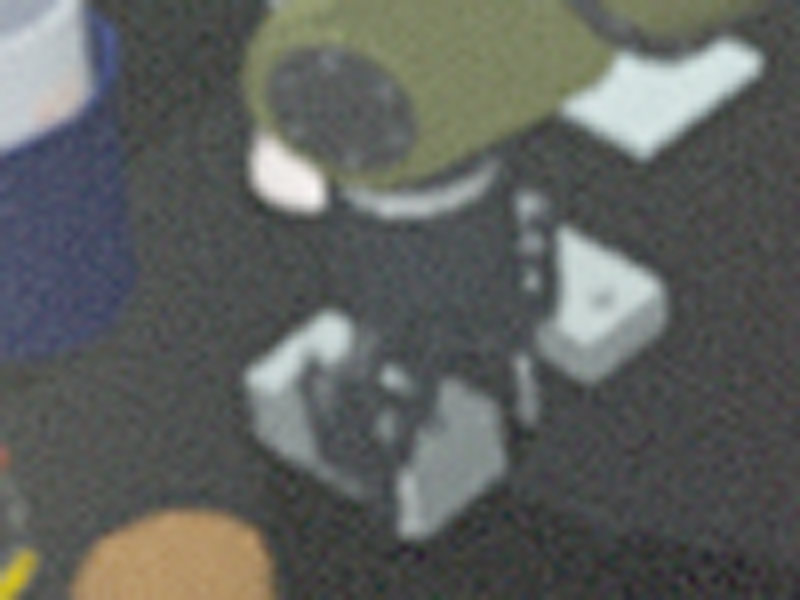

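The fingers now straddle the plate, with tips at (400,530) and (530,425). Closing.

Call:
arm_command(
  increments=[
    [0, 0, 0, 0],
    [0, 0, 0, 0],
    [0, 0, 0, 0],
    [0, 0, 0, 0],
    [0, 0, 0, 0],
  ],
  fingers=40,
  force=90,
)

```text
time: 5.55
tcp_pos: [0.5449, 0.3016, -0.0105]
ee_rot: [-3.137, -0.154, -0.002]
wrist_force: [-1.8, -0.8, 5.7]
finger_gap: 0.0485
```

Call:
arm_command(
  increments=[
    [0, 0, -0.15, 0],
    [0, 0, -0.3, 0],
    [0, 0, -0.3, 0],
    [0, 0, -0.3, 0],
  ],
)

```text
time: 5.95
tcp_pos: [0.5446, 0.3015, 0.0194]
ee_rot: [-3.137, -0.154, -0.001]
wrist_force: [-0.9, 0.3, -3.3]
finger_gap: 0.0483
```

```bash
python3 view.py s6 scene 160 185 100 75; python3 go.py .5437 .3016 -.012 5.6
```

```text
t 6.0 tcp [0.5444 0.3013 0.0188] yaw 5.62 gap 48.3 F [ 0.2  0.  -3.8] tilt [-0.  0. -1.]
shares [-0.006 -0.003  0.308] turn 0.0002
```

View pics/s6.png

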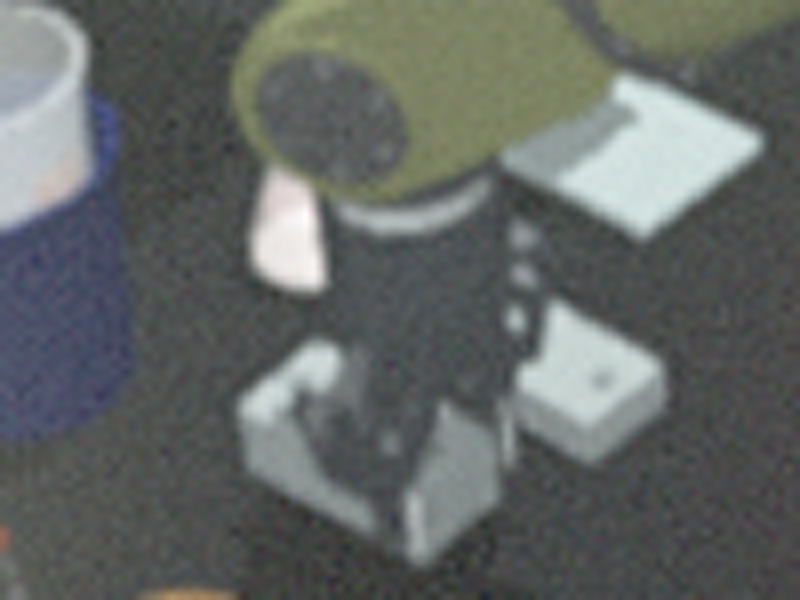

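Call:
arm_command(
  increments=[
    [-0.2, 0, -0.4, 0],
    [-0.4, 0, -0.6, 0],
    [-0.4, 0, -0.6, 0.06],
    [-0.4, 0, -0.6, 0.062],
    [-0.4, 0, -0.6, 0.062],
  ],
)

```text
time: 6.5
tcp_pos: [0.5045, 0.2973, 0.0781]
ee_rot: [3.141, 0.004, -0.002]
wrist_force: [-0.4, -0.7, -2.7]
finger_gap: 0.0487
```

```bash
python3 view.py s7 scene 110 165 150 112; python3 go.py .51 .046 .08 0; python3 - <<'E'
from h import *
f=np.load("last_scene.npz");P=cloud("scene",f["d"]);hsv=cv2.cvtColor(f["im"],cv2.COLOR_RGB2HSV)
s=arm.observe()["tcp_pos"]
m=(P[...,0]>s[0]+.05)&(P[...,0]<s[0]+.1)&(abs(P[...,1]-s[1])<.022)&(hsv[...,2]>70)&(hsv[...,1]<80)
q=P[m]; q=q[(q[:,2]>.08)&(q[:,2]<.2)]; print(len(q)); 
h,e=np.histogram(q[:,2],20); print(h,e.round(3))
zz=np.median(q[:,2]); q=q[abs(q[:,2]-np.percentile(q[:,2],75))<.008]
A=np.c_[q-q.mean(0)]; n=np.linalg.svd(A)[2][2]; print("normal",n, q.mean(0))
E
```

```text
t 6.55 tcp [0.5046 0.2973 0.078 ] yaw 0.16 gap 48.9 F [-0.7 -0.  -2.5] tilt [-0.001  0.001 -1.   ]
shares [ 0.047  2.513 -0.018] turn 0.0018
35
[ 1  0  0  0  0  1  0  0  0  0  0  0  1  0  0  0  3 14 12  3] [0.088 0.09  0.093 0.095 0.097 0.099 0.101 0.103 0.105 0.107 0.109 0.111
 0.113 0.115 0.117 0.119 0.121 0.123 0.126 0.128 0.13 ]
normal [-0.16713344  0.014674   -0.98582508] [0.58898205 0.29728566 0.1255274 ]
```

View pics/s7.png

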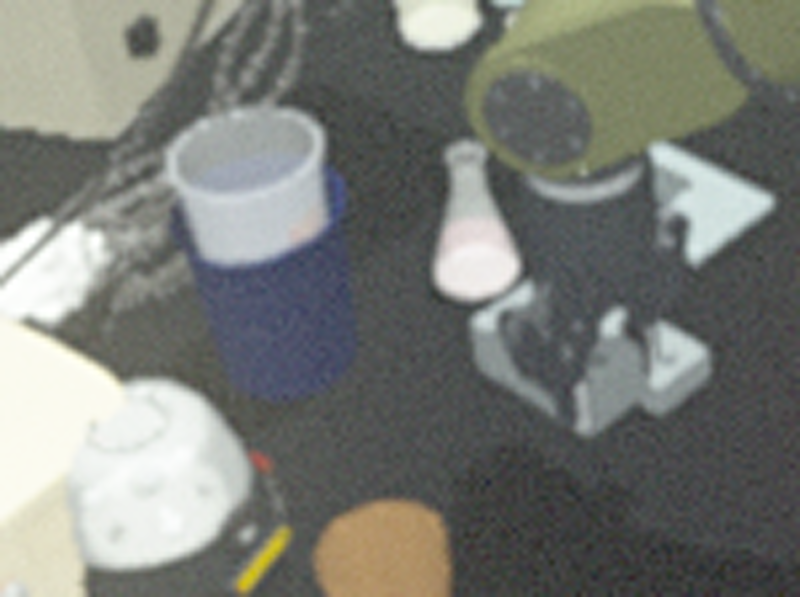

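The plate is held level: its far-end top is at z≈0.1255 against 0.127 expected. I'll carry it to the front of the press.

Call:
arm_command(
  increments=[
    [0.05, 0.5, 0, 0],
    [0.05, 0.9, 0, 0],
    [0.05, 0.9, 0, 0],
  ],
)

```text
time: 6.85
tcp_pos: [0.5098, 0.2037, 0.078]
ee_rot: [3.14, -0.002, -0.003]
wrist_force: [-0.1, 0.7, -3.4]
finger_gap: 0.0483
```

Call:
arm_command(
  increments=[
    [0, 0.5, 0, 0],
    [0, 0.9, 0, 0],
    [0, 0.9, 0, 0],
  ],
)

```text
time: 7.15
tcp_pos: [0.5098, 0.114, 0.0783]
ee_rot: [3.141, -0.002, -0.002]
wrist_force: [0.0, -0.4, -3.5]
finger_gap: 0.0482
```

Call:
arm_command(
  increments=[
    [0, 0.4, 0, 0],
    [0, 0.71, 0.3, 0],
    [0, 0.71, 0.5, 0],
    [0, 0.71, 0.5, 0],
    [0, 0.71, 0.5, 0],
  ],
)

```text
time: 7.65
tcp_pos: [0.5101, 0.047, 0.029]
ee_rot: [-3.141, -0.003, 0.001]
wrist_force: [0.6, 0.1, -2.8]
finger_gap: 0.048
```

```bash
python3 view.py s8 scene 170 130 130 97;python3 view.py t8 top 200 90 130 97; python3 go.py .53 .046 .005 0
```

```text
t 7.75 tcp [0.5106 0.0472 0.0299] yaw 0.12 gap 48.3 F [-0.4 -0.4 -2.2] tilt [ 0.002 -0.    -1.   ]
shares [0.194 0.013 0.249] turn 0.0014
```

View pics/s8.png

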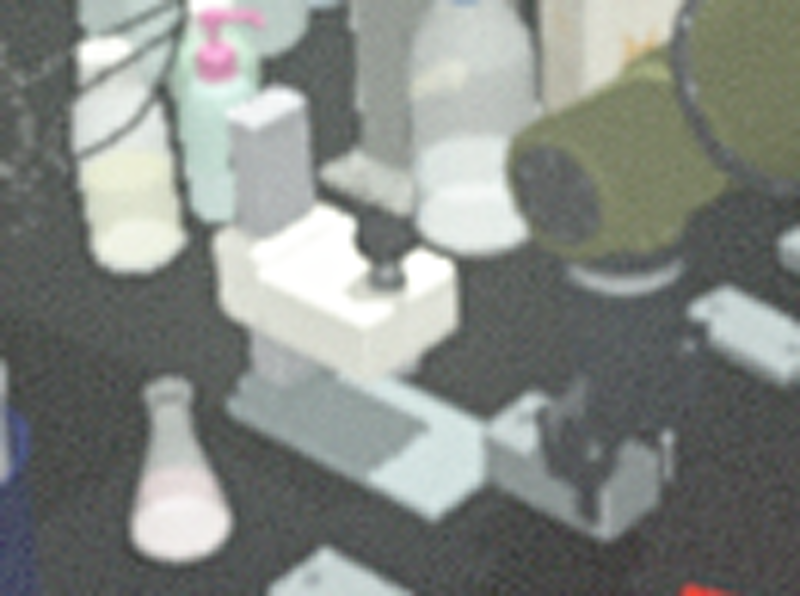

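View pics/t8.png

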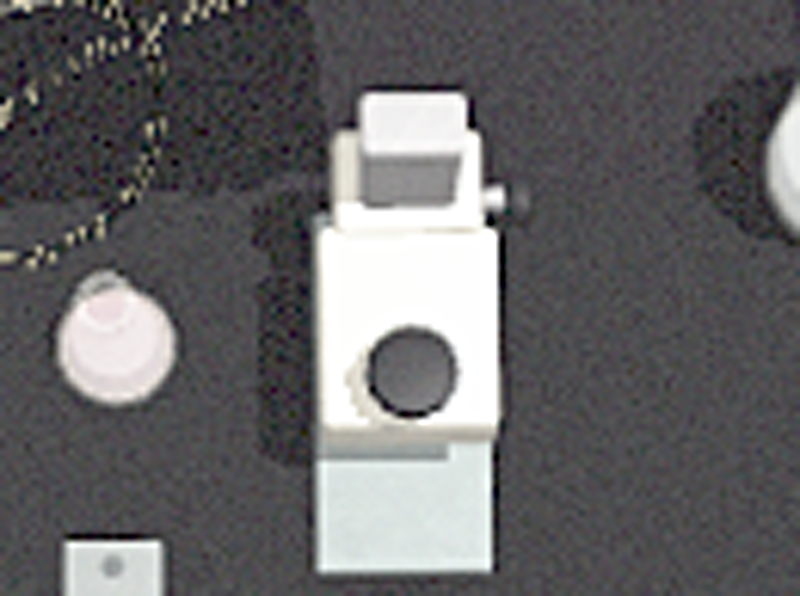

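The plate is right in front of the base, aligned (plate at 490–660,390–540 in the scene crop). I'll lower it and slide it in.

Call:
arm_command(
  increments=[
    [0, 0.01, 0.15, 0],
    [0, 0.01, 0.23, 0],
    [0.3, 0.01, 0.23, 0],
    [0.6, 0.01, 0.23, 0],
    [0.9, 0.01, 0.23, 0],
    [0.9, 0.01, 0.23, 0],
  ],
)

```text
time: 8.35
tcp_pos: [0.6028, 0.0459, 0.0066]
ee_rot: [-3.142, -0.002, -0.005]
wrist_force: [-0.0, -0.5, -3.5]
finger_gap: 0.0489
```

```bash
python3 view.py s9 scene 170 130 130 97; python3 go.py .63 .046 .001 0
```

```text
t 8.4 tcp [0.6009 0.0459 0.006 ] yaw 0.07 gap 48.6 F [ 0.4  0.3 -2.3] tilt [ 0.001 -0.    -1.   ]
shares [ 0.291 -0.     0.05 ] turn 0.0008
```

View pics/s9.png

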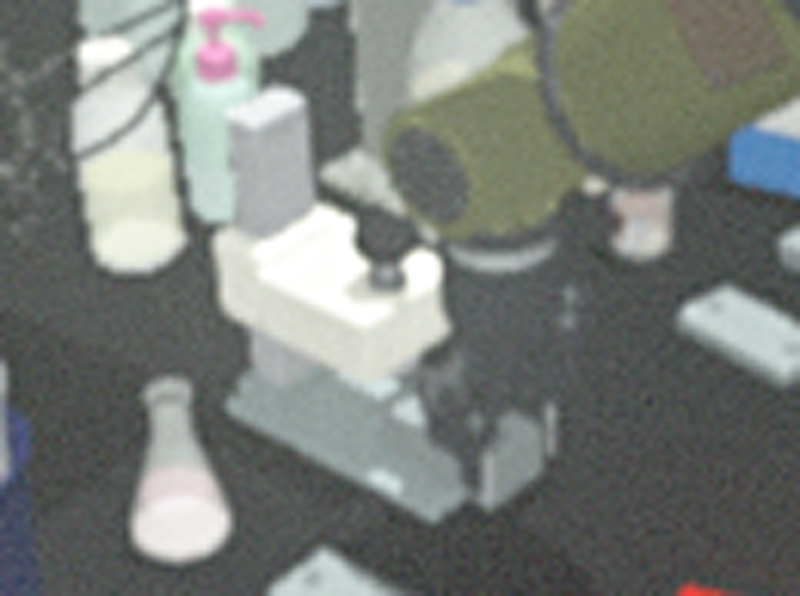

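```bash
python3 - <<'E'
from h import *
f=np.load("last_scene.npz");P=cloud("scene",f["d"]);im=f["im"];hsv=cv2.cvtColor(im,cv2.COLOR_RGB2HSV)
# crop px-> full: x/6.15+170, y/6.15+130
for X,Y in((430,180),(400,190),(420,230),(450,240),(500,262),(470,250),(455,290),(452,310),(460,330),(440,350),(430,380),(440,410),(520,300),(520,350),(500,250)):
    print((X,Y),P[130+int(Y/6.15),170+int(X/6.15)].round(3),im[130+int(Y/6.15),170+int(X/6.15)])
E
```

```text
(430, 180) [0.599 0.106 0.271] [51 55 56]
(400, 190) [0.62  0.105 0.259] [64 71 67]
(420, 230) [ 0.855 -0.15   0.014] [102 113 103]
(450, 240) [0.607 0.081 0.216] [69 72 67]
(500, 262) [0.583 0.066 0.205] [142 152 150]
(470, 250) [0.593 0.08  0.216] [65 68 66]
(455, 290) [0.609 0.081 0.181] [45 49 46]
(452, 310) [0.608 0.083 0.169] [42 43 41]
(460, 330) [0.605 0.082 0.157] [41 45 42]
(440, 350) [ 0.757 -0.06  -0.   ] [55 56 54]
(430, 380) [0.611 0.103 0.131] [70 75 74]
(440, 410) [0.595 0.111 0.121] [52 56 58]
(520, 300) [0.571 0.066 0.184] [45 49 47]
(520, 350) [0.591 0.044 0.129] [38 45 43]
(500, 250) [0.579 0.07  0.217] [53 59 56]
```

The wrist housing (z≥0.21) clears the knob. Continuing in, then lowering.

Call:
arm_command(
  increments=[
    [0.15, 0, 0, 0],
    [0.28, 0, 0, 0],
    [0.28, 0, 0, 0],
    [0.28, 0, 0, 0],
  ],
)

```text
time: 8.8
tcp_pos: [0.627, 0.0458, 0.0058]
ee_rot: [-3.142, -0.002, 0.001]
wrist_force: [0.2, -0.3, -2.1]
finger_gap: 0.0485
```

Call:
arm_command(
  increments=[
    [0, 0, 0.02, 0],
    [0, 0, 0.04, 0],
    [0, 0, 0.055, 0],
    [0, 0, 0.055, 0],
    [0, 0, 0.055, 0],
  ],
)

```text
time: 9.3
tcp_pos: [0.6278, 0.0457, 0.0016]
ee_rot: [-3.142, -0.001, -0.001]
wrist_force: [-6.9, 0.7, 9.3]
finger_gap: 0.0485
```

```bash
python3 view.py s10 scene 190 150 90 67; python3 go.py .63 .046 .001 0
```

```text
t 9.35 tcp [0.6278 0.0457 0.0015] yaw 0.05 gap 48.3 F [-6.8  0.5 11.1] tilt [ 0. -0. -1.]
shares [ 0.022 -0.003  0.005] turn 0.0005
```

View pics/s10.png

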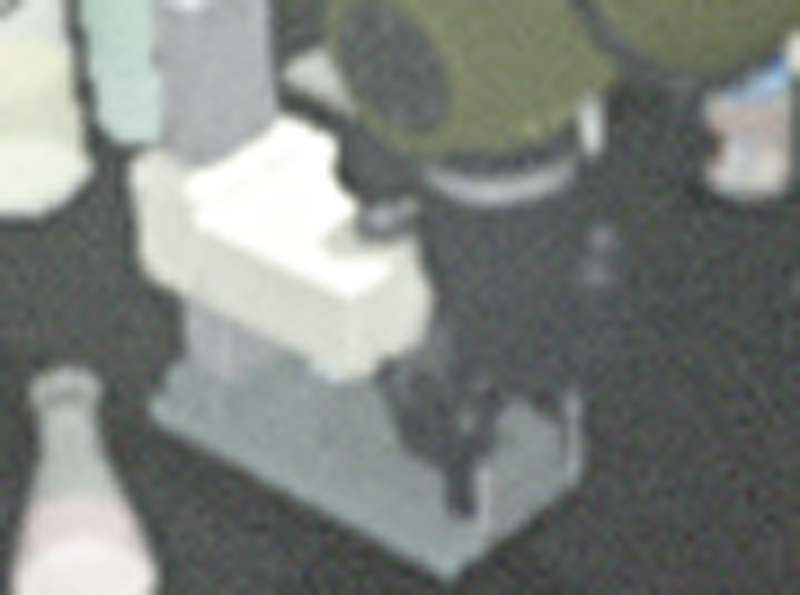

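Contact on the bed (+11 N upward). Releasing.

Call:
arm_command(
  increments=[
    [0, 0, -0.01, 0],
    [0, 0, -0.01, 0],
    [0, 0, -0.01, 0],
    [0, 0, -0.01, 0],
  ],
  fingers=66,
)

```text
time: 9.75
tcp_pos: [0.6279, 0.0456, 0.0013]
ee_rot: [-3.142, -0.001, -0.0]
wrist_force: [-0.2, 0.2, 0.7]
finger_gap: 0.066
```

Call:
arm_command(
  increments=[
    [0, 0, -0.2, 0],
    [0, 0, -0.45, 0],
    [-0.2, 0, -0.5, 0],
    [-0.4, 0, -0.5, 0],
    [-0.4, 0, -0.5, 0],
  ],
)

```text
time: 10.25
tcp_pos: [0.5864, 0.0456, 0.0515]
ee_rot: [3.142, 0.001, -0.001]
wrist_force: [-0.7, -0.1, 0.6]
finger_gap: 0.0661
```

```bash
python3 view.py s11 scene 190 150 90 67; python3 go.py .59 .046 .0 0; python3 - <<'E'
from h import *
f=np.load("last_scene.npz");P=cloud("scene",f["d"]);hsv=cv2.cvtColor(f["im"],cv2.COLOR_RGB2HSV)
m=(abs(P[...,2]-.05)<.008)&(P[...,0]>.6)&(P[...,0]<.7)&(abs(P[...,1]-.046)<.045)&(hsv[...,2]>60)
w=onplane("scene",np.argwhere(m)[:,::-1],.05); print(m.sum(),np.median(P[m][:,2])); print(cv2.minAreaRect((w[:,:2]*1000).astype(np.float32)), P[m][:,:2].min(0),P[m][:,:2].max(0))
E
```

```text
t 10.3 tcp [0.5876 0.0456 0.0516] yaw 0.05 gap 65.8 F [-0.2 -0.1  0.6] tilt [ 0. -0. -1.]
shares [ 0.024 -0.004  0.516] turn 0.0005
139 0.049234848542096254
((656.355712890625, 49.067142486572266), (87.5722427368164, 53.8736686706543), 0.42442628741264343) [0.61895381 0.02310983] [0.69961042 0.07354683]
```

View pics/s11.png

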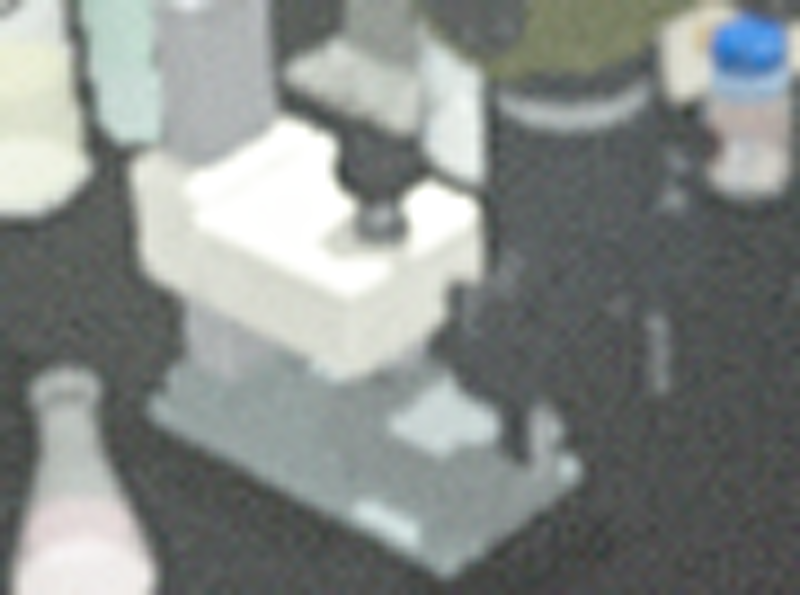

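The 38 lies flat on the bed with its top at z≈0.049, about 24 mm forward of centre. I'll push it in with the fingers part closed.

Call:
arm_command(
  increments=[
    [0, 0, 0, 0],
    [0, 0, 0.2, 0],
    [0, 0, 0.4, 0],
    [0, 0, 0.5, 0],
    [0, 0, 0.5, 0],
  ],
  fingers=24,
)

```text
time: 10.8
tcp_pos: [0.5875, 0.0455, -0.0001]
ee_rot: [3.142, 0.001, -0.004]
wrist_force: [-0.2, 0.4, -0.3]
finger_gap: 0.0242
```

Call:
arm_command(
  increments=[
    [0.1, 0, 0, 0],
    [0.2, 0, 0, 0],
    [0.25, 0, 0, 0],
    [0.3, 0, 0, 0],
    [0.3, 0, 0, 0],
  ],
)

```text
time: 11.3
tcp_pos: [0.6184, 0.0456, 0.0017]
ee_rot: [-3.142, -0.001, -0.001]
wrist_force: [-0.1, -0.1, -0.2]
finger_gap: 0.0239
```

```bash
python3 view.py s12 scene 190 150 90 67; python3 go.py .631 .046 .0 0; python3 - <<'E'
from h import *
f=np.load("last_scene.npz");P=cloud("scene",f["d"]);im=f["im"]
# tip height/forward extents of the dark fingers near plate end
m=(P[...,0]>.57)&(P[...,0]<.66)&(abs(P[...,1]-.046)<.06)&(P[...,2]>.012)&(P[...,2]<.12)
m2=m&(im.mean(-1)<60); q=P[m2]; print(m2.sum(), q.min(0).round(3), np.percentile(q[:,0],[2,50,98]).round(3))
E
```

```text
t 11.35 tcp [0.6181 0.0456 0.0016] yaw 0.04 gap 24.0 F [-0.8 -0.  -0. ] tilt [ 0. -0. -1.]
shares [ 0.129 -0.004  0.016] turn 0.0005
247 [ 0.596 -0.014  0.025] [0.597 0.607 0.627]
```

View pics/s12.png

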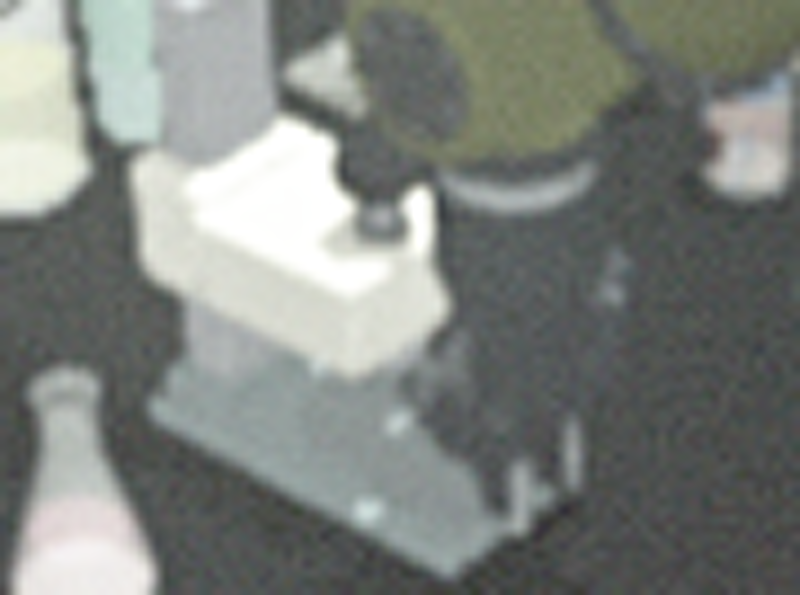

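Call:
arm_command(
  increments=[
    [0.03, 0, 0, 0],
    [0.06, 0, 0, 0],
    [0.09, 0, 0, 0],
    [0.12, 0, 0, 0],
    [0.14, 0, 0, 0],
    [0.14, 0, 0, 0],
  ],
)

```text
time: 11.95
tcp_pos: [0.6322, 0.0456, 0.0014]
ee_rot: [3.142, 0.001, 0.001]
wrist_force: [0.2, 0.0, -0.2]
finger_gap: 0.0242
```

```bash
python3 go.py .631 .046 .0 0
```

```text
t 11.95 tcp [0.6322 0.0456 0.0014] yaw 0.04 gap 24.2 F [ 0.2  0.  -0.2] tilt [ 0.  0. -1.]
shares [-0.012 -0.004  0.014] turn 0.0005
```

Call:
arm_command(
  increments=[
    [-0.3, 0, 0, 0],
    [-0.7, 0, -0.3, 0],
    [-1, 0, -0.8, 0],
    [-1, 0, -0.8, 0],
    [-1, 0, -0.8, 0],
  ],
)

```text
time: 12.45
tcp_pos: [0.5325, 0.0456, 0.0832]
ee_rot: [-3.142, -0.001, -0.006]
wrist_force: [-0.5, 0.1, -0.2]
finger_gap: 0.024
```

```bash
python3 view.py s13 scene 190 150 90 67;python3 view.py t13 top 210 115 90 67; python3 go.py .59 -.19 .1 -6.8; python3 - <<'E'
from h import *
for n in("scene","top"):
    f=np.load(f"last_{n}.npz");P=cloud(n,f["d"]);hsv=cv2.cvtColor(f["im"],cv2.COLOR_RGB2HSV)
    m=(abs(P[...,2]-.05)<.01)&(P[...,0]>.6)&(P[...,0]<.7)&(abs(P[...,1]-.046)<.045)&(hsv[...,2]>60)
    w=onplane(n,np.argwhere(m)[:,::-1],.05); print(n,m.sum(),np.median(P[m][:,2])); print(cv2.minAreaRect((w[:,:2]*1000).astype(np.float32)), w[:,:2].min(0),w[:,:2].max(0))
E
```

```text
t 12.55 tcp [0.5321 0.0455 0.0807] yaw 0.03 gap 24.0 F [-0.6  0.6  0.7] tilt [-0. -0. -1.]
shares [ 0.577  2.355 -0.193] turn 0.0759
scene 148 0.0488190851555661
((666.5733642578125, 51.533565521240234), (57.71945571899414, 66.57603454589844), 89.25071716308594) [0.63319653 0.02251704] [0.7000305  0.08064123]
top 239 0.05013193413590433
((666.5993041992188, 46.36259460449219), (46.09063720703125, 43.499298095703125), 89.35991668701172) [0.64460028 0.02307574] [0.6885926  0.06964945]
```

View pics/s13.png

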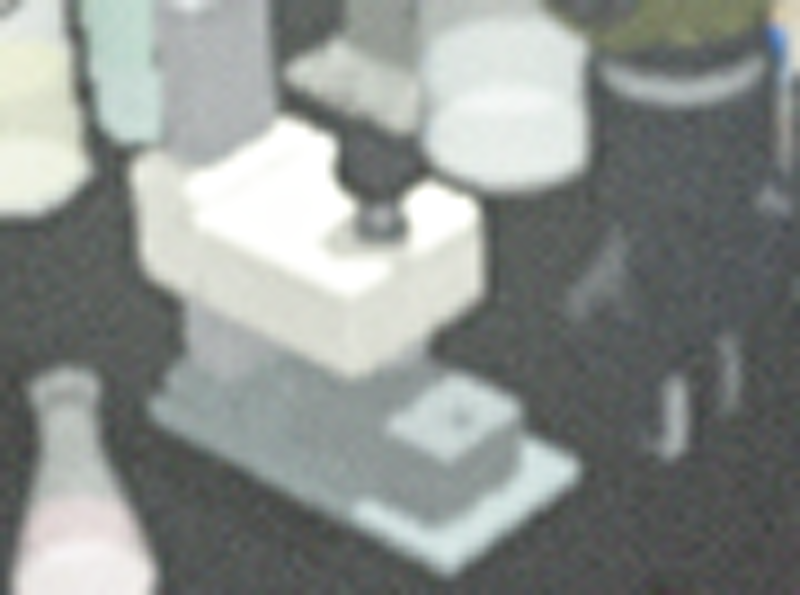

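View pics/t13.png

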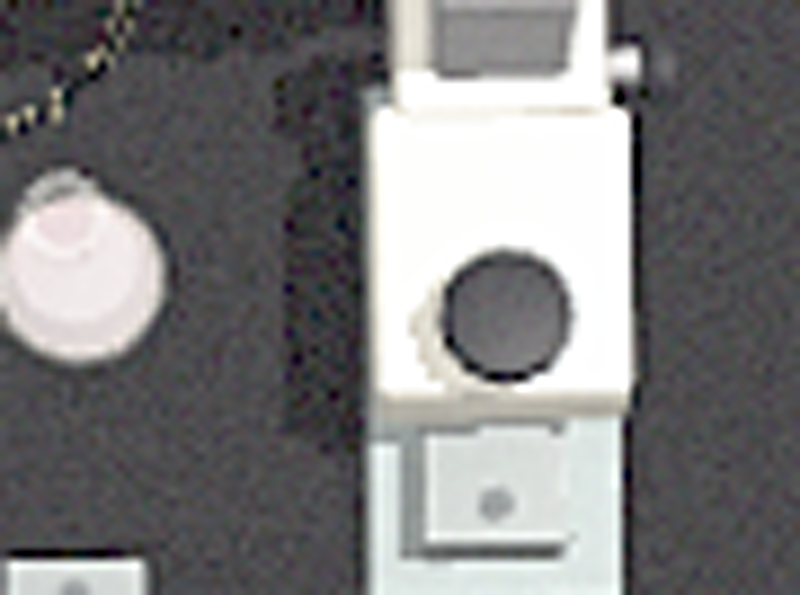

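The 38 is now centred: its front edge is at x≈0.644, so its centre is about (0.694, 0.046), some 4 mm from the foot axis, with its top at z≈0.050. Next is the 14 mm plate.

Call:
arm_command(
  increments=[
    [0, 0.4, 0, 0.076],
    [0, 0.8, 0, 0.076],
    [0, 0.8, 0, 0.076],
  ],
  fingers=66,
)

```text
time: 12.85
tcp_pos: [0.5319, -0.038, 0.0796]
ee_rot: [3.135, -0.192, -0.003]
wrist_force: [-0.0, 0.2, -0.2]
finger_gap: 0.0653
```

```bash
python3 go.py .5443 -.1887 .06 -6.8
```

```text
t 12.85 tcp [ 0.5319 -0.038   0.0796] yaw -7.0 gap 65.3 F [-0.   0.2 -0.2] tilt [-0.002  0.    -1.   ]
shares [0.308 1.481 0.196] turn -0.0022
```

Call:
arm_command(
  increments=[
    [0.15, 0.5, 0, -0.002],
    [0.15, 0.8, 0, -0.002],
    [0.15, 0.8, 0, -0.002],
  ],
)

```text
time: 13.15
tcp_pos: [0.5371, -0.1185, 0.0796]
ee_rot: [-3.136, 0.186, 0.003]
wrist_force: [0.4, 0.8, 0.1]
finger_gap: 0.0657
```

Call:
arm_command(
  increments=[
    [0.15, 0.4, 0.1, 0],
    [0.15, 0.68, 0.2, 0],
    [0.15, 0.68, 0.2, 0],
    [0.15, 0.68, 0.2, 0],
  ],
)

```text
time: 13.55
tcp_pos: [0.5442, -0.1844, 0.06]
ee_rot: [-3.135, 0.182, 0.003]
wrist_force: [-1.1, 0.4, -0.0]
finger_gap: 0.0657
```

```bash
python3 go.py .5443 -.1887 -.01 -6.8
```

```text
t 13.55 tcp [ 0.5442 -0.1844  0.06  ] yaw -6.65 gap 65.7 F [-1.1  0.4 -0. ] tilt [-0.002 -0.001 -1.   ]
shares [0.007 0.043 0.7  ] turn 0.0017
```

Call:
arm_command(
  increments=[
    [0.01, 0.04, 0.3, 0.002],
    [0.01, 0.04, 0.6, 0.002],
    [0.01, 0.04, 0.7, 0.002],
    [0.01, 0.04, 0.7, 0.002],
    [0.01, 0.04, 0.7, 0.002],
  ],
)

```text
time: 14.05
tcp_pos: [0.5457, -0.1887, -0.0075]
ee_rot: [3.136, -0.185, 0.002]
wrist_force: [0.3, -0.0, 1.1]
finger_gap: 0.066
```

```bash
python3 go.py .5443 -.1887 -.021 -6.8;  python3 view.py s14 scene 250 140 90 67; python3 - <<'E'
from h import *
f=np.load("last_scene.npz");P=cloud("scene",f["d"])
m=(P[...,0]>.525)&(P[...,0]<.565)&(abs(P[...,1]+.1887)<.06)&(P[...,2]>.004)&(P[...,2]<.07)
q=P[m]; i=np.argsort(q[:,2])[:25]; print(q[i].round(3))
E
```

```text
t 14.05 tcp [ 0.5457 -0.1887 -0.0075] yaw -6.76 gap 66.0 F [ 0.3 -0.   1.1] tilt [ 0.001  0.    -1.   ]
shares [-0.014  0.002  0.135] turn 0.0004
[[ 0.535 -0.198  0.004]
 [ 0.539 -0.167  0.004]
 [ 0.563 -0.165  0.005]
 [ 0.539 -0.174  0.005]
 [ 0.531 -0.207  0.006]
 [ 0.534 -0.203  0.007]
 [ 0.536 -0.192  0.007]
 [ 0.536 -0.2    0.008]
 [ 0.533 -0.21   0.008]
 [ 0.539 -0.196  0.009]
 [ 0.539 -0.167  0.01 ]
 [ 0.533 -0.18   0.01 ]
 [ 0.537 -0.185  0.01 ]
 [ 0.561 -0.213  0.011]
 [ 0.539 -0.174  0.011]
 [ 0.536 -0.176  0.011]
 [ 0.534 -0.204  0.011]
 [ 0.541 -0.162  0.011]
 [ 0.537 -0.201  0.011]
 [ 0.543 -0.187  0.012]
 [ 0.548 -0.202  0.012]
 [ 0.552 -0.208  0.012]
 [ 0.553 -0.179  0.012]
 [ 0.538 -0.18   0.012]
 [ 0.549 -0.181  0.013]]
```

View pics/s14.png

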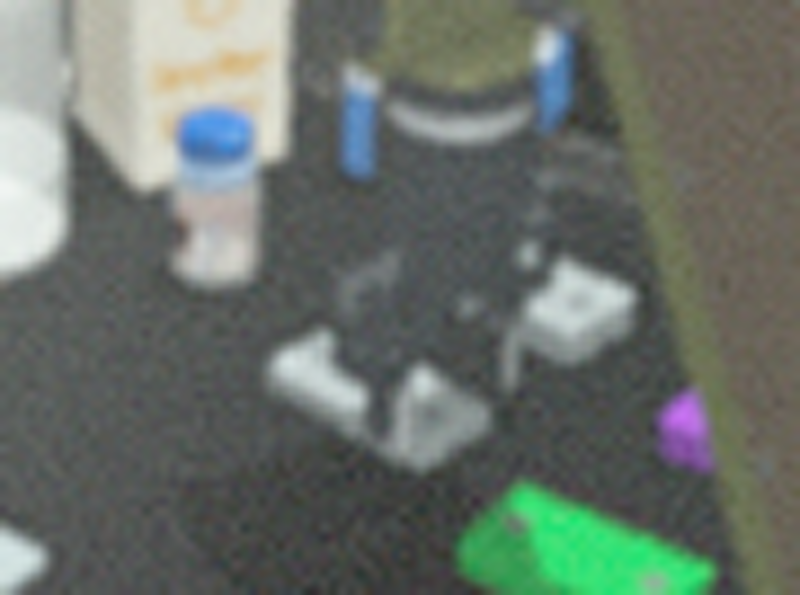

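Straddling the 14 mm plate at (380,400), and centred. I'll descend in small steps, checking force.

Call:
arm_command(
  increments=[
    [0, 0, 0.04, 0],
    [0, 0, 0.08, 0],
    [0, 0, 0.13, 0],
    [0, 0, 0.13, 0],
  ],
)

```text
time: 14.5
tcp_pos: [0.5446, -0.1889, -0.0223]
ee_rot: [-3.136, 0.186, 0.002]
wrist_force: [-0.5, 0.0, 0.0]
finger_gap: 0.0663
```

```bash
python3 go.py .5443 -.1887 -.021 -6.8;  python3 view.py s15 scene 265 160 60 45; python3 - <<'E'
from h import *
f=np.load("last_scene.npz");P=cloud("scene",f["d"])
# near finger (+y side, outside plate)
m=(P[...,0]>.52)&(P[...,0]<.57)&(P[...,1]>-.162)&(P[...,1]<-.13)&(P[...,2]>.004)&(P[...,2]<.05)
q=P[m]; i=np.argsort(q[:,2])[:12]; print(q[i].round(3))
E
```

```text
t 14.5 tcp [ 0.5446 -0.1889 -0.0223] yaw -6.8 gap 66.3 F [-0.5  0.   0. ] tilt [-0.001 -0.    -1.   ]
shares [-0.003 -0.002 -0.013] turn -0.0
[[ 0.567 -0.136  0.005]
 [ 0.546 -0.148  0.007]
 [ 0.542 -0.15   0.008]
 [ 0.536 -0.155  0.013]
 [ 0.534 -0.146  0.014]
 [ 0.548 -0.143  0.014]
 [ 0.54  -0.147  0.015]
 [ 0.543 -0.144  0.016]
 [ 0.536 -0.148  0.016]
 [ 0.553 -0.144  0.017]
 [ 0.55  -0.145  0.017]
 [ 0.542 -0.149  0.018]]
```

View pics/s15.png

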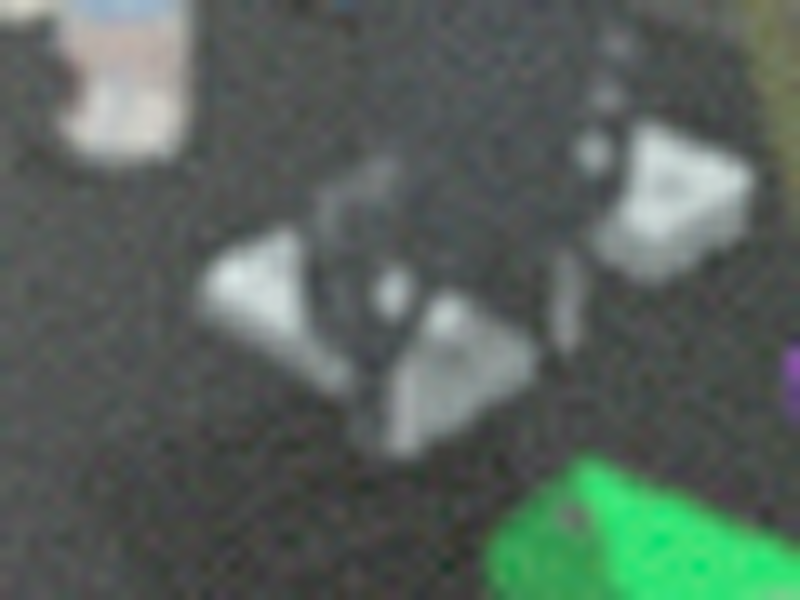

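Call:
arm_command(
  increments=[
    [0, 0, -0.01, 0],
    [0, 0, -0.01, 0],
    [0, 0, -0.01, 0],
    [0, 0, -0.01, 0],
    [0, 0, -0.01, 0],
  ],
  fingers=40,
  force=90,
)

```text
time: 15.05
tcp_pos: [0.5454, -0.1893, -0.0196]
ee_rot: [3.136, -0.186, 0.002]
wrist_force: [-2.1, 0.4, 7.7]
finger_gap: 0.0473
```

Call:
arm_command(
  increments=[
    [0, 0, -0.15, 0],
    [0, 0, -0.4, 0],
    [-0.1, 0, -0.8, 0],
    [-0.2, 0, -1, 0],
    [-0.2, 0, -1, 0],
    [-0.2, 0, -1, 0],
  ],
)

```text
time: 15.65
tcp_pos: [0.5252, -0.1867, 0.0799]
ee_rot: [3.136, -0.186, 0.001]
wrist_force: [-0.3, -0.0, -0.9]
finger_gap: 0.0471
```

```bash
python3 go.py .51 .046 .08 0;  python3 view.py s16 scene 250 120 90 67; python3 - <<'E'
from h import *
f=np.load("last_scene.npz");P=cloud("scene",f["d"]);hsv=cv2.cvtColor(f["im"],cv2.COLOR_RGB2HSV)
s=arm.observe()["tcp_pos"];a=np.radians(-6.8);ex=np.array([np.cos(a),np.sin(a)]);ey=np.array([-ex[1],ex[0]])
D=P[...,:2]-s[:2];u=D@ex;v=D@ey
for lo,hi in((-.006,.012),(.05,.075),(.075,.094)):
    m=(u>lo)&(u<hi)&(abs(v)<.023)&(hsv[...,2]>70)&(hsv[...,1]<80)&(P[...,2]>.06)&(P[...,2]<.16)
    q=P[m][:,2]-s[2]; print(lo,hi,m.sum(),np.percentile(q,[10,50,90]).round(4) if m.sum() else "")
E
```

```text
t 15.65 tcp [ 0.5252 -0.1867  0.0799] yaw -6.81 gap 47.1 F [-0.3 -0.  -0.9] tilt [ 0.001  0.    -1.   ]
shares [-4.270e-01 -2.293e+00 -2.000e-03] turn -0.0756
-0.006 0.012 18 [0.0327 0.0334 0.0366]
0.05 0.075 26 [0.0295 0.0327 0.0353]
0.075 0.094 26 [0.0301 0.0331 0.0351]
```

View pics/s16.png

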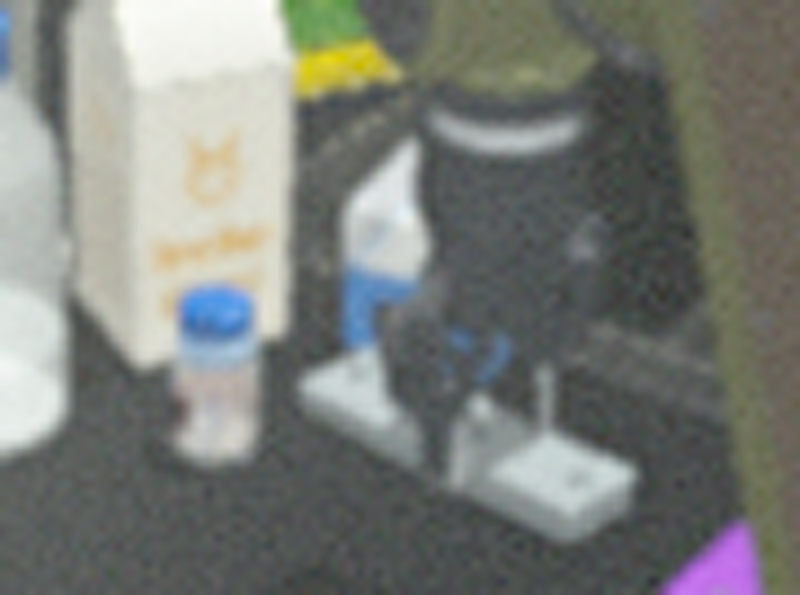

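The plate is held level (top = TCP+0.033 along its whole length). I'll carry it to the press.

Call:
arm_command(
  increments=[
    [-0.15, -0.5, 0, -0.075],
    [-0.15, -0.8, 0, -0.075],
    [-0.15, -0.8, 0, -0.075],
  ],
)

```text
time: 16.0
tcp_pos: [0.5194, -0.1023, 0.0782]
ee_rot: [-3.141, -0.004, 0.003]
wrist_force: [-0.1, -0.2, -1.8]
finger_gap: 0.0477
```

Call:
arm_command(
  increments=[
    [0, -0.5, 0, 0],
    [0, -0.9, 0, 0],
    [0, -0.9, 0, 0],
  ],
)

```text
time: 16.3
tcp_pos: [0.5194, -0.0123, 0.0784]
ee_rot: [-3.141, -0.004, 0.003]
wrist_force: [0.3, -0.4, -0.6]
finger_gap: 0.0475
```

```bash
python3 go.py .515 .046 .033 0
```

```text
t 16.3 tcp [ 0.5194 -0.0123  0.0784] yaw 0.14 gap 47.5 F [ 0.3 -0.4 -0.6] tilt [-0.002 -0.001 -1.   ]
shares [-0.042 -0.582  0.454] turn 0.0015
```

Call:
arm_command(
  increments=[
    [0, -0.4, 0, 0.001],
    [0, -0.58, 0.2, 0.001],
    [0, -0.58, 0.46, 0.001],
    [0, -0.58, 0.46, 0.001],
    [0, -0.58, 0.46, 0.001],
  ],
)

```text
time: 16.8
tcp_pos: [0.5198, 0.0418, 0.0332]
ee_rot: [3.141, -0.005, -0.002]
wrist_force: [0.5, 0.0, -0.3]
finger_gap: 0.0471
```

```bash
python3 go.py .628 .046 .033 0;  python3 view.py s17 scene 180 140 100 75; python3 - <<'E'
from h import *
f=np.load("last_scene.npz");P=cloud("scene",f["d"]);hsv=cv2.cvtColor(f["im"],cv2.COLOR_RGB2HSV)
s=arm.observe()["tcp_pos"];D=P-s
for lo,hi in((.05,.075),(.075,.093)):
    m=(D[...,0]>lo)&(D[...,0]<hi)&(abs(D[...,1])<.023)&(hsv[...,2]>70)&(hsv[...,1]<80)&(P[...,2]>.03)&(P[...,2]<.1)
    q=P[m][:,2]; print(lo,hi,m.sum(),np.percentile(q,[10,50,90]).round(4) if m.sum() else "")
m=(P[...,0]>.647)&(P[...,0]<.67)&(abs(P[...,1]-.046)<.02)&(P[...,2]>.03)&(P[...,2]<.1); print("38 top",np.percentile(P[m][:,2],[10,50,90]),m.sum())
E
```

```text
t 16.8 tcp [0.5198 0.0418 0.0332] yaw -0.18 gap 47.1 F [ 0.5  0.  -0.3] tilt [-0.002  0.    -1.   ]
shares [ 1.082 -0.045 -0.   ] turn -0.002
0.05 0.075 27 [0.0563 0.0646 0.0671]
0.075 0.093 32 [0.0603 0.065  0.0675]
38 top [0.04662627 0.04962559 0.05122821] 35
```

View pics/s17.png

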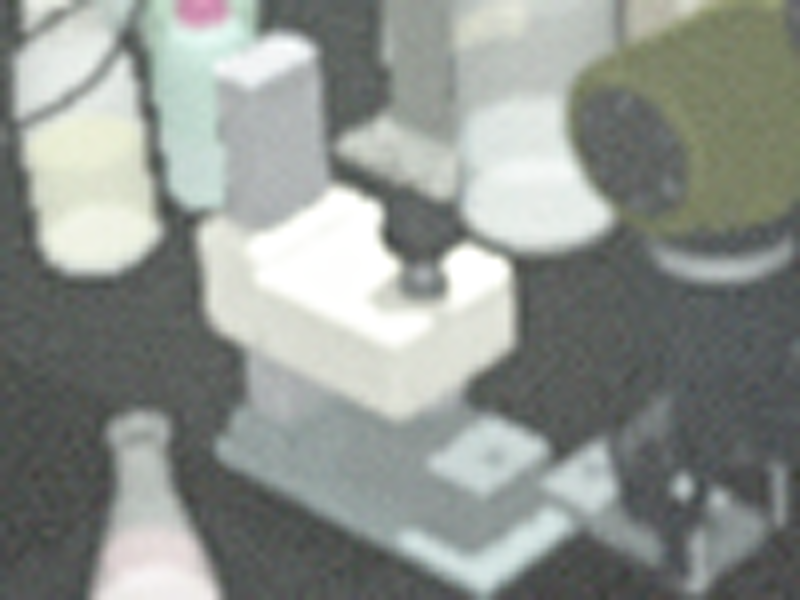

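Plate top is at about 0.065–0.067, the 38's top at about 0.050, and the foot at about 0.069–0.070. I'll slide it in at this height, watching force.

Call:
arm_command(
  increments=[
    [0, -0.045, 0, -0.002],
    [0.15, -0.045, 0, -0.002],
    [0.3, -0.045, 0, -0.002],
    [0.45, -0.045, 0, -0.002],
    [0.5, -0.045, 0, -0.002],
    [0.5, -0.045, 0, -0.002],
  ],
)

```text
time: 17.45
tcp_pos: [0.5702, 0.0468, 0.0338]
ee_rot: [-3.142, -0.001, -0.001]
wrist_force: [0.0, -0.1, -1.1]
finger_gap: 0.0471
```

```bash
python3 go.py .628 .046 .033 0
```

```text
t 17.45 tcp [0.5702 0.0468 0.0338] yaw 0.03 gap 47.1 F [ 0.  -0.1 -1.1] tilt [ 0.001 -0.    -1.   ]
shares [0.578 0.009 0.009] turn 0.0003
```

Call:
arm_command(
  increments=[
    [0.12, 0.01, 0.005, 0],
    [0.24, 0.01, 0.005, 0],
    [0.36, 0.01, 0.005, 0],
    [0.48, 0.01, 0.005, 0],
    [0.57, 0.01, 0.005, 0],
    [0.57, 0.01, 0.005, 0],
  ],
)

```text
time: 18.05
tcp_pos: [0.6271, 0.0459, 0.033]
ee_rot: [-3.142, -0.001, -0.001]
wrist_force: [0.4, -0.7, -2.0]
finger_gap: 0.047
```

```bash
python3 go.py .628 .046 .031 0;  python3 view.py s18 scene 190 150 90 67
```

```text
t 18.05 tcp [0.6271 0.0459 0.033 ] yaw 0.04 gap 47.0 F [ 0.4 -0.7 -2. ] tilt [ 0. -0. -1.]
shares [ 0.009 -0.001  0.02 ] turn 0.0004
```

View pics/s18.png

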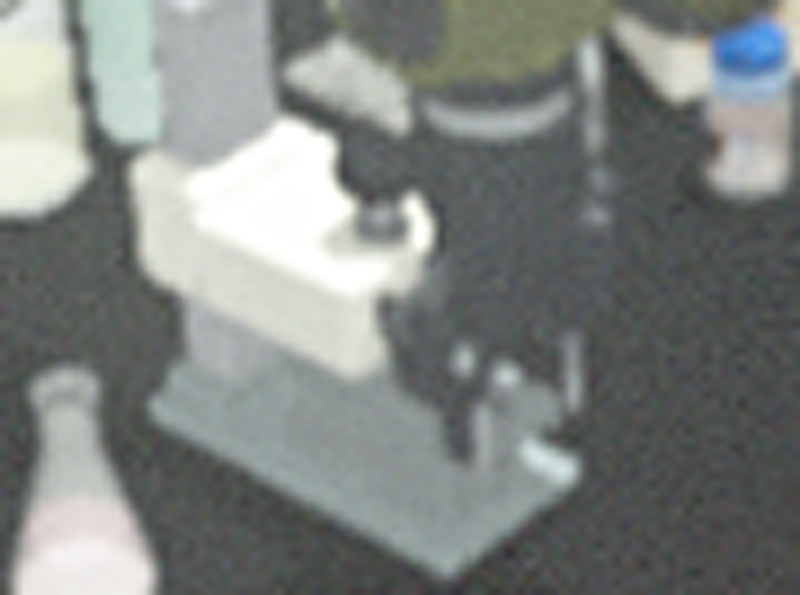

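Call:
arm_command(
  increments=[
    [0, 0, 0.01, 0],
    [0, 0, 0.02, 0],
    [0, 0, 0.03, 0],
    [0, 0, 0.03, 0],
    [0, 0, 0.03, 0],
  ],
)

```text
time: 18.6
tcp_pos: [0.6267, 0.046, 0.0303]
ee_rot: [-3.142, -0.001, -0.0]
wrist_force: [-3.3, 0.5, 4.6]
finger_gap: 0.0473
```

```bash
python3 go.py .628 .046 .031 0
```

```text
t 18.6 tcp [0.6267 0.046  0.0303] yaw 0.04 gap 47.3 F [-3.3  0.5  4.6] tilt [ 0. -0. -1.]
shares [ 0.013 -0.    -0.007] turn 0.0005
```

Contact at 4.6 N, at the expected height. Release, retreat, look.

Call:
arm_command(
  increments=[
    [0, 0, 0, 0],
    [0, 0, 0, 0],
    [0, 0, 0, 0],
    [0, 0, 0, 0],
  ],
  fingers=66,
)

```text
time: 19.0
tcp_pos: [0.6268, 0.0459, 0.0298]
ee_rot: [3.142, 0.001, -0.0]
wrist_force: [-0.4, 0.6, -0.8]
finger_gap: 0.0658
```

Call:
arm_command(
  increments=[
    [0, 0, -0.1, 0],
    [0, 0, -0.25, 0],
    [-0.2, 0, -0.3, 0],
    [-0.6, 0, -0.3, 0],
    [-0.6, 0, -0.3, 0],
  ],
)

```text
time: 19.5
tcp_pos: [0.563, 0.046, 0.0603]
ee_rot: [-3.142, -0.001, 0.005]
wrist_force: [0.1, -0.5, 0.4]
finger_gap: 0.0657
```

```bash
python3 go.py .59 .046 .033 0;  python3 view.py s19 scene 190 150 90 67; python3 - <<'E'
from h import *
n="scene"
f=np.load(f"last_{n}.npz");P=cloud(n,f["d"]);hsv=cv2.cvtColor(f["im"],cv2.COLOR_RGB2HSV)
m=(abs(P[...,2]-.064)<.008)&(P[...,0]>.6)&(P[...,0]<.7)&(abs(P[...,1]-.046)<.045)&(hsv[...,2]>60)
w=onplane(n,np.argwhere(m)[:,::-1],.064); print(n,m.sum(),np.median(P[m][:,2])); print(cv2.minAreaRect((w[:,:2]*1000).astype(np.float32)), w[:,:2].min(0),w[:,:2].max(0))
E
```

```text
t 19.5 tcp [0.563  0.046  0.0603] yaw 0.05 gap 65.7 F [ 0.1 -0.5  0.4] tilt [-0.003 -0.    -1.   ]
shares [0.271 0.001 0.272] turn 0.0006
scene 156 0.06294658358916161
((653.83203125, 49.83802032470703), (55.193389892578125, 87.96488952636719), 85.35748291015625) [0.6104172  0.02122645] [0.69824371 0.07744217]
```

View pics/s19.png

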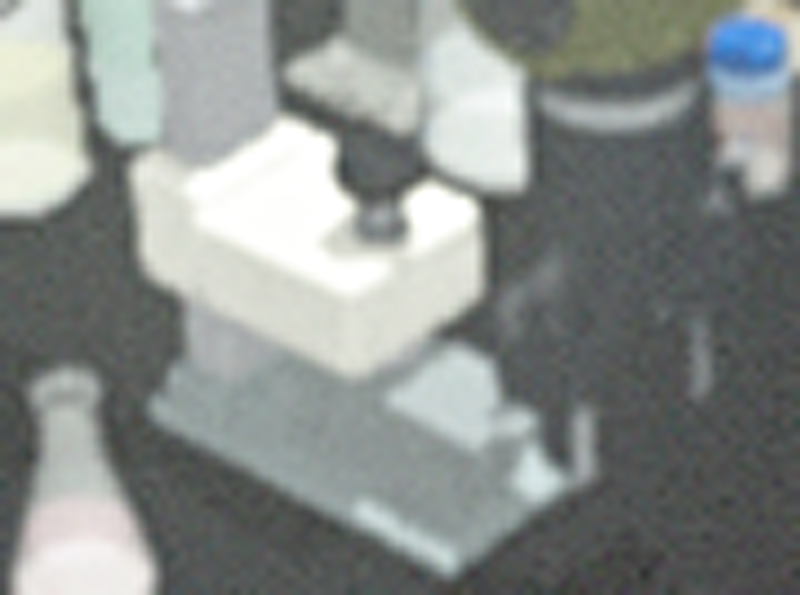

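The 14 lies flat on the 38 (top z≈0.063) with its front edge at x≈0.621. I'll push it in the same way.

Call:
arm_command(
  increments=[
    [0, 0, 0, 0],
    [0, 0, 0.15, 0],
    [0, 0, 0.27, 0],
    [0.1, 0, 0.27, 0],
    [0.2, 0, 0.27, 0],
    [0.2, 0, 0.27, 0],
  ],
  fingers=24,
)

```text
time: 20.15
tcp_pos: [0.5873, 0.0458, 0.0314]
ee_rot: [3.142, 0.001, -0.002]
wrist_force: [0.3, -0.0, -0.5]
finger_gap: 0.0243
```

```bash
python3 go.py .632 .046 .033 0;  python3 view.py s20 scene 190 150 90 67; python3 - <<'E'
from h import *
f=np.load("last_scene.npz");P=cloud("scene",f["d"]);im=f["im"]
s=arm.observe()["tcp_pos"]
m=(P[...,0]>s[0]-.02)&(P[...,0]<s[0]+.015)&(abs(P[...,1]-.046)<.03)&(P[...,2]>.02)&(P[...,2]<.1)
q=P[m]; i=np.argsort(q[:,2])[:10]; print(q[i].round(3))
E
```

```text
t 20.15 tcp [0.5873 0.0458 0.0314] yaw 0.03 gap 24.3 F [ 0.3 -0.  -0.5] tilt [-0.001  0.    -1.   ]
shares [ 0.447 -0.002 -0.016] turn 0.0004
[[0.583 0.063 0.051]
 [0.579 0.055 0.053]
 [0.578 0.062 0.053]
 [0.592 0.034 0.053]
 [0.581 0.035 0.054]
 [0.583 0.033 0.057]
 [0.585 0.036 0.058]
 [0.575 0.036 0.058]
 [0.591 0.034 0.059]
 [0.577 0.064 0.059]]
```

View pics/s20.png

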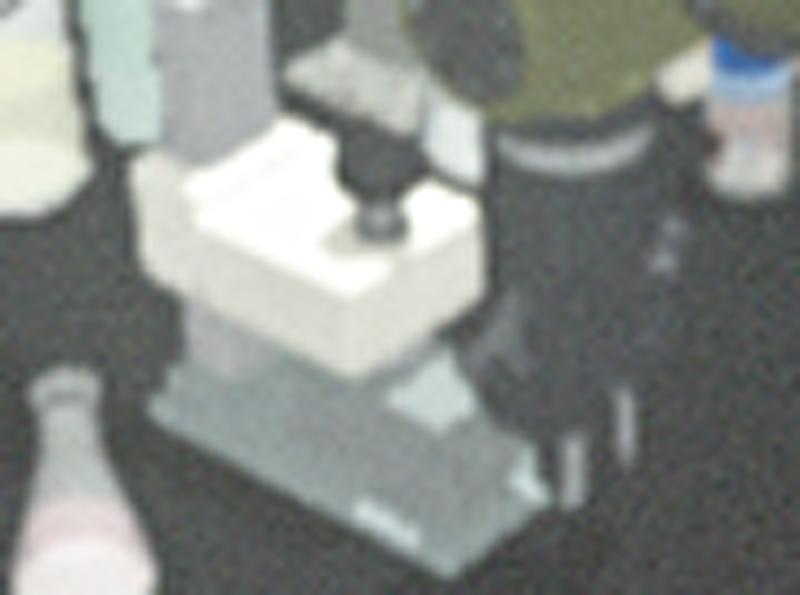

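Tips are at about 0.0525. I'll raise 2 mm so they contact the 14 only, and push.

Call:
arm_command(
  increments=[
    [0.1, 0, -0.02, 0],
    [0.2, 0, -0.02, 0],
    [0.25, 0, -0.02, 0],
    [0.3, 0, -0.02, 0],
    [0.35, 0, -0.02, 0],
    [0.4, 0, -0.02, 0],
    [0.44, 0, -0.02, 0],
    [0.44, 0, -0.02, 0],
  ],
)

```text
time: 21.0
tcp_pos: [0.6312, 0.0459, 0.0349]
ee_rot: [3.142, 0.001, 0.0]
wrist_force: [0.1, -1.6, -0.9]
finger_gap: 0.0236
```

```bash
python3 go.py .632 .046 .033 0
```

```text
t 21.0 tcp [0.6312 0.0459 0.0349] yaw 0.04 gap 23.6 F [ 0.1 -1.6 -0.9] tilt [ 0.  0. -1.]
shares [ 0.008 -0.001  0.019] turn 0.0004
```

Call:
arm_command(
  increments=[
    [-0.3, 0, 0, 0],
    [-0.7, 0, -0.2, 0],
    [-1, 0, -0.8, 0],
    [-1, 0, -1, 0],
    [-1, 0, -1, 0],
    [-1, 0, -1, 0],
  ],
)

```text
time: 21.6
tcp_pos: [0.531, 0.0459, 0.1355]
ee_rot: [-3.142, -0.001, -0.003]
wrist_force: [-0.1, 0.6, -1.2]
finger_gap: 0.0239
```

```bash
python3 view.py s21 scene 190 150 90 67;python3 view.py t21 top 210 115 90 67; python3 go.py .698 .046 .24 0; python3 - <<'E'
from h import *
for n in("scene","top"):
    f=np.load(f"last_{n}.npz");P=cloud(n,f["d"]);hsv=cv2.cvtColor(f["im"],cv2.COLOR_RGB2HSV)
    for z in(.064,.05):
        m=(abs(P[...,2]-z)<.007)&(P[...,0]>.6)&(P[...,0]<.7)&(abs(P[...,1]-.046)<.045)&(hsv[...,2]>60)
        if m.sum()<5: continue
        w=onplane(n,np.argwhere(m)[:,::-1],z); print(n,z,m.sum(),np.median(P[m][:,2]),cv2.minAreaRect((w[:,:2]*1000).astype(np.float32)), w[:,:2].min(0),w[:,:2].max(0))
E
```

```text
t 21.7 tcp [0.5305 0.0459 0.1337] yaw 0.04 gap 23.9 F [-0.6  0.4  0.8] tilt [-0.002 -0.    -1.   ]
shares [ 1.674 -0.    -1.066] turn 0.0004
scene 0.064 128 0.06242718175707146 ((666.3075561523438, 50.574188232421875), (63.8800048828125, 53.8686637878418), 0.07970932871103287) [0.63433018 0.02367742] [0.69824371 0.07753631]
scene 0.05 52 0.048719069719579344 ((657.6990966796875, 63.70043182373047), (75.23045349121094, 51.342655181884766), 38.077266693115234) [0.63154251 0.02049837] [0.70314119 0.07628415]
top 0.064 224 0.06416573663191383 ((665.6472778320312, 46.7662467956543), (45.574710845947266, 39.95486068725586), 89.36219787597656) [0.64542282 0.02375792] [0.68586662 0.06977457]
top 0.05 13 0.04539939623927447 ((644.8707885742188, 48.26831817626953), (42.76490783691406, 0.0009744763374328613), 89.3640365600586) [0.6446339  0.02688718] [0.64510856 0.06964945]
```

View pics/s21.png

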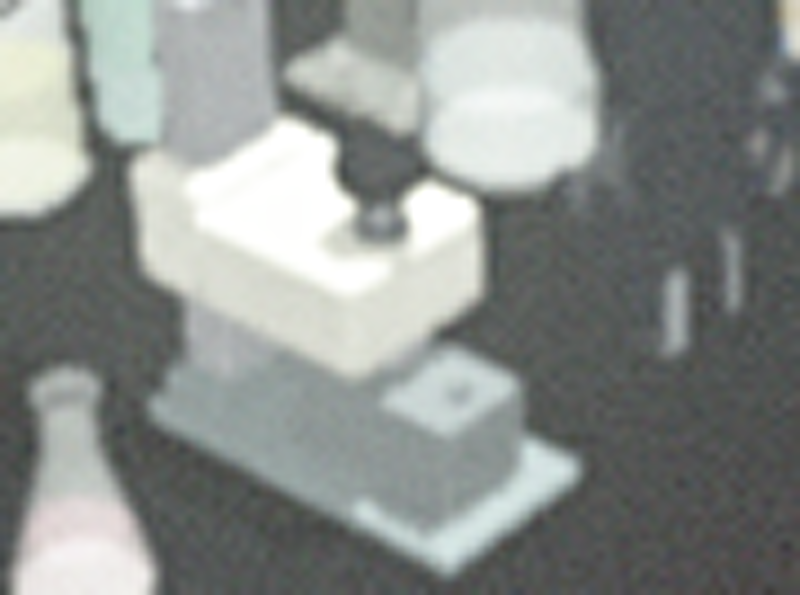

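View pics/t21.png

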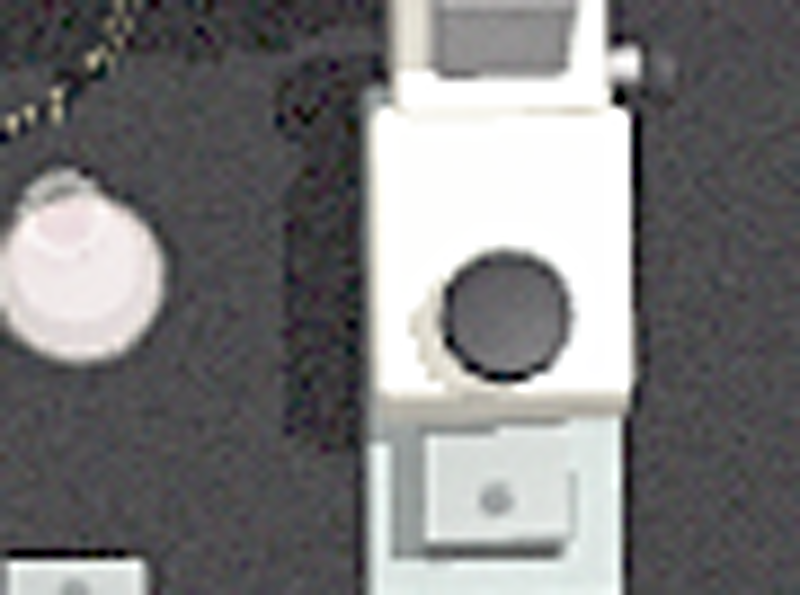

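The pack is flush and centred: both front edges at x≈0.645, and top z≈0.063, about 6 mm below the foot. Now for the knob.

Call:
arm_command(
  increments=[
    [0, 0, -0.4, 0],
    [0, 0, -0.8, 0],
    [0.4, 0, -0.8, 0],
    [0.85, 0, -0.8, 0],
    [0.85, 0, -0.8, 0],
  ],
  fingers=0,
  force=40,
)

```text
time: 22.2
tcp_pos: [0.6185, 0.0457, 0.2106]
ee_rot: [3.142, 0.0, -0.007]
wrist_force: [-1.6, 0.1, -0.8]
finger_gap: -0.0002
```

Call:
arm_command(
  increments=[
    [0.4, 0, 0, 0],
    [0.8, 0, 0, 0],
    [0.82, 0, 0, 0],
    [0.82, 0, 0, 0],
  ],
)

```text
time: 22.6
tcp_pos: [0.6976, 0.0459, 0.2121]
ee_rot: [3.142, 0.001, -0.006]
wrist_force: [-0.7, 0.2, 0.4]
finger_gap: 0.0005
```

```bash
python3 view.py s22 scene 180 110 110 82; python3 go.py .698 .046 .16 0; python3 - <<'E'
from h import *
f=np.load("last_scene.npz");P=cloud("scene",f["d"]);im=f["im"]
s=arm.observe()["tcp_pos"]
m=(np.hypot(P[...,0]-s[0],P[...,1]-s[1])<.035)&(P[...,2]>.185)&(P[...,2]<.26)
q=P[m]; i=np.argsort(q[:,2])[:8]; print(q[i].round(3))
E
```

```text
t 22.65 tcp [0.6972 0.046  0.2133] yaw 0.04 gap 0.2 F [-0.2 -0.3  0.1] tilt [-0.002 -0.    -1.   ]
shares [0.009 0.    0.533] turn 0.0004
[[0.693 0.05  0.231]
 [0.701 0.051 0.233]
 [0.686 0.045 0.236]
 [0.69  0.052 0.238]
 [0.691 0.055 0.239]
 [0.684 0.042 0.239]
 [0.685 0.052 0.239]
 [0.689 0.037 0.239]]
```

View pics/s22.png

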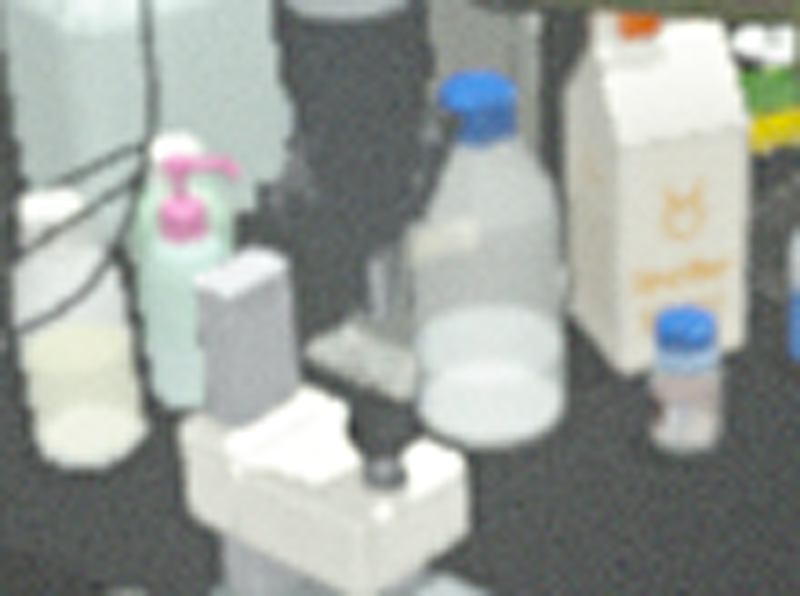

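Shut tips are about 19 mm above the TCP reading, so contact should come near TCP z≈0.152. Descend and creep.

Call:
arm_command(
  increments=[
    [0, 0, 0.25, 0],
    [0, 0, 0.45, 0],
    [0, 0, 0.55, 0],
    [0, 0, 0.55, 0],
    [0, 0, 0.55, 0],
  ],
)

```text
time: 23.15
tcp_pos: [0.6979, 0.046, 0.1612]
ee_rot: [-3.142, -0.001, -0.002]
wrist_force: [0.0, 0.5, 0.1]
finger_gap: -0.0002
```

Call:
arm_command(
  increments=[
    [0, 0, 0.02, 0],
    [0, 0, 0.04, 0],
    [0, 0, 0.06, 0],
    [0, 0, 0.07, 0],
    [0, 0, 0.07, 0],
  ],
)

```text
time: 23.65
tcp_pos: [0.6978, 0.046, 0.1527]
ee_rot: [-3.142, -0.001, 0.0]
wrist_force: [-0.1, 0.4, -0.4]
finger_gap: -0.0001
```

```bash
python3 go.py .698 .046 .146 0
```

```text
t 23.65 tcp [0.6978 0.046  0.1527] yaw 0.04 gap -0.1 F [-0.1  0.4 -0.4] tilt [-0. -0. -1.]
shares [ 0.002 -0.     0.067] turn 0.0004
```

Call:
arm_command(
  increments=[
    [0, 0, 0.01, 0],
    [0, 0, 0.02, 0],
    [0, 0, 0.03, 0],
    [0, 0, 0.03, 0],
  ],
)

```text
time: 24.05
tcp_pos: [0.6979, 0.046, 0.1499]
ee_rot: [-3.142, -0.001, -0.0]
wrist_force: [0.2, -0.9, 1.6]
finger_gap: 0.0
```

Call:
arm_command(
  increments=[
    [0, 0, 0.01, 0],
    [0, 0, 0.02, 0],
    [0, 0, 0.03, 0],
    [0, 0, 0.03, 0],
  ],
)

```text
time: 24.45
tcp_pos: [0.6978, 0.046, 0.1467]
ee_rot: [-3.142, -0.001, -0.0]
wrist_force: [0.4, -1.1, 0.4]
finger_gap: 0.0001
```

```bash
python3 go.py .698 .046 .146 0
```

```text
t 24.45 tcp [0.6978 0.046  0.1467] yaw 0.04 gap 0.1 F [ 0.4 -1.1  0.4] tilt [ 0. -0. -1.]
shares [ 0.002 -0.     0.007] turn 0.0004
```

Call:
arm_command(
  increments=[
    [0, 0, 0.01, 0],
    [0, 0, 0.02, 0],
    [0, 0, 0.02, 0],
  ],
)

```text
time: 24.75
tcp_pos: [0.6979, 0.046, 0.1457]
ee_rot: [-3.142, -0.001, -0.001]
wrist_force: [-2.7, -0.9, 7.7]
finger_gap: 0.0001
```

Call:
arm_command(
  increments=[
    [0, 0, 0.01, 0],
    [0, 0, 0.02, 0],
    [0, 0, 0.02, 0],
  ],
)

```text
time: 25.05
tcp_pos: [0.6981, 0.046, 0.1456]
ee_rot: [3.142, 0.001, 0.003]
wrist_force: [-9.2, 0.6, 19.9]
finger_gap: -0.0001
```

```bash
python3 go.py .698 .046 .146 0; python3 view.py s23 scene 190 140 90 67;python3 - <<'E'
from h import *
n="scene"; f=np.load("last_scene.npz");P=cloud(n,f["d"]);im=f["im"]
m=(np.hypot(P[...,0]-.698,P[...,1]-.046)<.04)&(P[...,2]>.13)&(P[...,2]<.24)
h,e=np.histogram(P[m][:,2],bins=np.arange(.13,.24,.006));print(list(zip(e.round(3),h)))
E
```

```text
t 25.05 tcp [0.6981 0.046  0.1456] yaw 0.04 gap -0.1 F [-9.2  0.6 19.9] tilt [ 0.002  0.    -1.   ]
shares [-0.001 -0.    -0.004] turn 0.0005
[(np.float64(0.13), np.int64(87)), (np.float64(0.136), np.int64(13)), (np.float64(0.142), np.int64(1)), (np.float64(0.148), np.int64(6)), (np.float64(0.154), np.int64(22)), (np.float64(0.16), np.int64(30)), (np.float64(0.166), np.int64(12)), (np.float64(0.172), np.int64(11)), (np.float64(0.178), np.int64(10)), (np.float64(0.184), np.int64(8)), (np.float64(0.19), np.int64(13)), (np.float64(0.196), np.int64(10)), (np.float64(0.202), np.int64(7)), (np.float64(0.208), np.int64(11)), (np.float64(0.214), np.int64(26)), (np.float64(0.22), np.int64(23)), (np.float64(0.226), np.int64(19)), (np.float64(0.232), np.int64(22))]
```

View pics/s23.png

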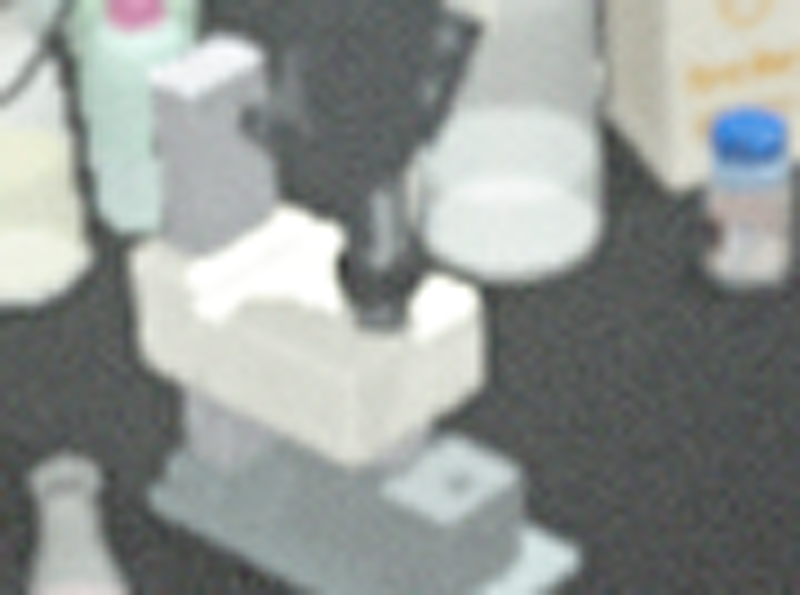

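Hard stop at about 20 N after some 6 mm of travel, so the foot rests on the pack. I'll lift off and check.

Call:
arm_command(
  increments=[
    [0, 0, -0.05, 0],
    [0, 0, -0.2, 0],
    [0, 0, -0.5, 0],
    [0, 0, -0.8, 0],
    [0, 0, -0.8, 0],
    [0, 0, -0.8, 0],
  ],
)

```text
time: 25.7
tcp_pos: [0.6979, 0.046, 0.2235]
ee_rot: [3.142, 0.001, 0.001]
wrist_force: [-0.3, 0.2, -0.9]
finger_gap: 0.0001
```

Call:
arm_command(
  increments=[
    [-0.5, 0, 0, 0],
    [-1, 0, 0, 0],
    [-1, 0, 0, 0],
    [-1, 0, 0, 0],
  ],
)

```text
time: 26.1
tcp_pos: [0.5971, 0.046, 0.2228]
ee_rot: [-3.142, -0.001, 0.001]
wrist_force: [0.3, 0.2, 0.1]
finger_gap: -0.0003
```

Call:
arm_command(
  increments=[
    [-0.5, 0, 0, 0],
    [-0.9, 0, 0, 0],
    [-0.9, 0, 0, 0],
    [-0.9, 0, 0, 0],
  ],
)

```text
time: 26.5
tcp_pos: [0.509, 0.0458, 0.2235]
ee_rot: [-3.142, -0.001, -0.002]
wrist_force: [1.0, 0.1, -0.1]
finger_gap: 0.0
```

```bash
python3 go.py .698 .046 .146 0; python3 view.py s24 scene 190 140 90 67;python3 view.py t24 top 160 85 240 180; python3 - <<'E'
from h import *
for n in("scene","top"):
    f=np.load(f"last_{n}.npz");P=cloud(n,f["d"]);hsv=cv2.cvtColor(f["im"],cv2.COLOR_RGB2HSV)
    m=(np.hypot(P[...,0]-.697,P[...,1]-.047)<.016)&(P[...,2]>.145)&(P[...,2]<.19)
    print(n,"knob z",np.percentile(P[m][:,2],[20,50,80,95]).round(4),m.sum())
    m=(abs(P[...,2]-.064)<.007)&(P[...,0]>.6)&(P[...,0]<.7)&(abs(P[...,1]-.046)<.045)&(hsv[...,2]>60)
    w=onplane(n,np.argwhere(m)[:,::-1],.064); print(n,m.sum(),np.median(P[m][:,2]), w[:,:2].min(0),w[:,:2].max(0))
f0=np.load("top0.npz");P=cloud("top",f0["d"]);m=(np.hypot(P[...,0]-.697,P[...,1]-.047)<.016)&(P[...,2]>.145)&(P[...,2]<.19);print("before",np.percentile(P[m][:,2],[20,50,80,95]).round(4))
f0=np.load("scene0.npz");P=cloud("scene",f0["d"]);m=(np.hypot(P[...,0]-.697,P[...,1]-.047)<.016)&(P[...,2]>.145)&(P[...,2]<.19);print("before sc",np.percentile(P[m][:,2],[20,50,80,95]).round(4))
E
```

```text
t 26.5 tcp [0.509  0.0458 0.2235] yaw 0.03 gap 0.0 F [ 1.   0.1 -0.1] tilt [ 0.002 -0.    -1.   ]
shares [ 1.889e+00 -1.000e-03  7.780e-01] turn 0.0004
scene knob z [0.1642 0.1656 0.1674 0.1682] 33
scene 129 0.06311113671285062 [0.6349684  0.02367742] [0.69837851 0.07981037]
top knob z [0.1645 0.166  0.168  0.1694] 100
top 222 0.06429039267466474 [0.64542282 0.02375792] [0.68586662 0.06977457]
before [0.1706 0.1721 0.1742 0.1755]
before sc [0.1691 0.1714 0.1724 0.1733]
```

View pics/s24.png

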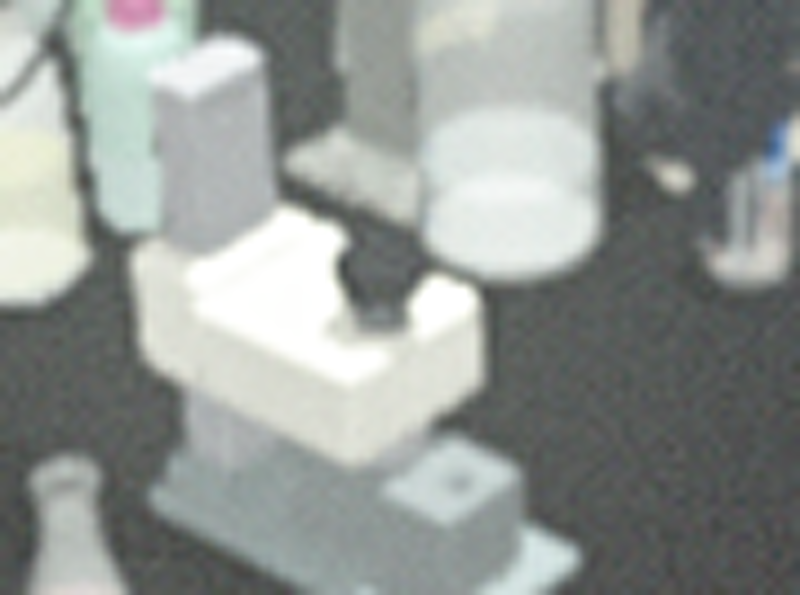

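View pics/t24.png

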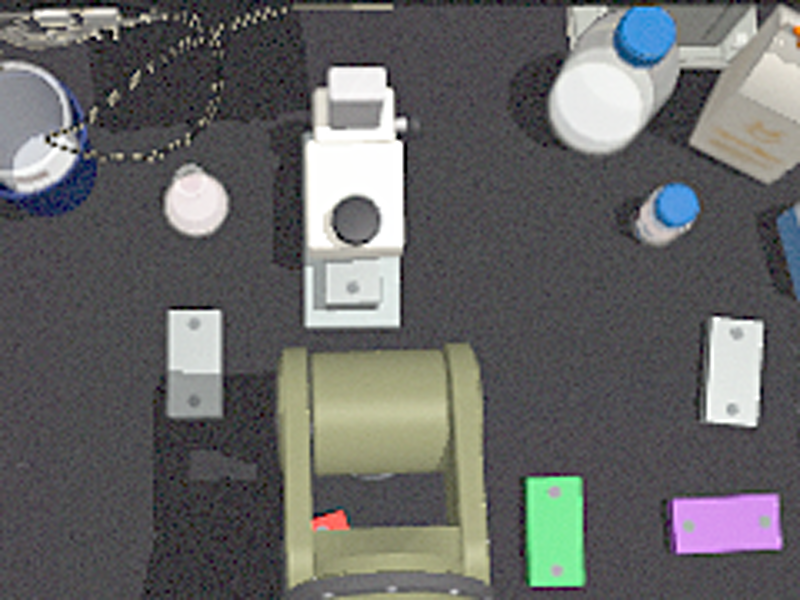

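The knob came down about 6 mm (0.172 → 0.166), so the foot is at z≈0.064, level with the pack top at 0.063–0.064. The pack and bystanders are in place and the arm is clear. Handing in.

```bash
python3 -c "
from workcell import arm
print(arm.job_done())"
```

```text
the job is handed in; nothing more can be done
None
```

The press is packed and the job is handed in; no verdict is reported back, so the result below rests on my own checks. I measured the opening at about 58 mm and chose 38 + 14 = 52 mm. Both plates were laid flat and pushed in until centred. I then pressed the knob to a firm stop of about 20 N and lifted clear.

**Last checks**
- **Centring:** both plates' front edges lie at x≈0.645, so they sit about 4 mm in front of the foot axis, within the 22 mm allowed. They are also centred across.
- **Foot on the pack:** the pack top is at z≈0.063–0.064. The knob went down about 6 mm and stayed there, which puts the foot at z≈0.064.
- **Bystanders and arm:** the flask and small bottle look unmoved in the last top picture. The cup was outside that crop, and the arm did not go near it on the way to the press. At the end the arm was about 0.19 m back from the press and touching nothing.

**What went wrong or disagreed**
- **First grasp missed:** the fingertips really sit about 19–33 mm above the stated TCP, depending on the opening, so the jaws first closed on top of the 38 plate (27 N at the wrist). The plate did not move, and I corrected the grasp height.
- **Cameras:** the two views differed by about 2–6 mm in x. I used the top view for the horizontal positions.

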